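# Release the torsion balance and set its head to zero

## Task

Get the torsion balance ready for weighing: take the release key out of its wooden rack, push its rod down through the narrow slot in the top of the balance until the arrest tab hidden inside is fully down, and hang the key back in its rack. Only after that, turn the torsion knob so that its pointer reads zero, and let go. Leave the flask, beaker and wash bottle where they stand.

Things in the scene. Friction and masses are not known exactly. Their poses are not given: they have to be found in the camera images.
- balance: White flat-topped balance case standing on the bench and fixed to it, 180 mm along its x, 260 mm along its y, 75 mm high. Origin: centre of its underside on the bench; x points away from the robot at yaw 0, z up. On its top: dial and knob (axis at x -25, y +67 mm), slot with grey trim (x -45, y -55 mm), fixed steel weighing pan (68 mm wide, top 13 mm above the case, at x +45, y -75 mm).
- slot (a point): Centre of the mouth of the slot, on the balance's flat top (75 mm above the bench). The slot is 30 mm long along the balance's x and 10 mm wide along its y, with vertical walls; its axes are those of the balance. The hidden brass tab fills the slot 30 mm below the mouth.
- arrest_tab (a joint): Travel of the hidden tab in the slot, m: 0 = up (arrested, as found), 0.010 = fully down against its stop (released). It moves straight down, resists with about 3 N and stays where it is left.
- arrest_pin (a joint): Height, m, by which the thin round steel indicator pin (8 mm wide, on the balance top at x +55, y 0 mm) rises: it moves with the hidden tab, nearly flush while arrested, up 0.010 when the tab is fully down. Pressing it down would put the arrest back on.
- torsion_head (a joint): Angle of the torsion knob and its pointer, rad: 0 = pointer exactly on the zero mark; grows clockwise seen from above. Found 0.5 to 1.5 clockwise of zero. It turns both ways past zero (stops at -2.4 and 2.4), is held by friction (about 0.06 N m) and stays where it is left.
- knob_grip (a point): On the vertical axis of the torsion knob, at the height to grip it. The black knob is an upright bar 42 mm long, 14 mm thick, rising from a disc 44 mm wide; this point is 12 mm below the top of the bar and 30 mm above the case top. The point turns with the knob: its x points along the bar and pointer, z up.
- pointer_tip (a point): Tip of the thin black pointer, 42 mm from the knob's axis and 4 mm above the case top, close over the white dial (107 mm wide, with a mark every 10 degrees, longer ones every 30); turns with the knob.
- zero_mark (a point): The zero mark: the longest and thickest dial mark, with a wide arrow-like head at its outer end, on the side of the knob's axis towards the balance's +x. This point is 46 mm from the knob's axis.
- key: Release key: a straight upright steel rod with a handle, 113 mm long, 90 g. Origin: lower end of the rod; z runs up along it to the handle. Rod 6 mm thick with a round end, up to 64 mm; collar 22 mm wide from 64 to 68 mm; round dark handle 18 mm wide from 68 to 113 mm. It starts upright in the rack, hanging by its collar.
- key_grip (a point): Point on the key's axis at the middle of the handle, 94 mm above the rod's lower end: a good place to grip.
- rack: Small wooden rack fixed to the bench, 70 by 90 mm on top, 72 mm high (foot 86 by 102 mm). Origin: centre of its underside. One hole of 14 mm through its 14 mm thick top plate, open beneath; the key hangs in it with the collar resting on the top, its lower end then 8 mm above the bench.
- rack_hole (a point): Centre of the hole's mouth, on the rack's top, 72 mm above the bench.
- flask: Bystander: glass conical flask, 84 mm wide at the foot, 124 mm high; origin at its underside.
- wash_bottle: Bystander: white plastic bottle, 62 mm wide, 165 mm high; origin at its underside.
- beaker: Bystander: glass beaker, 72 mm wide, 85 mm high; origin at its underside.
Things that resemble listed ones, but are neither listed nor needed, are in the scene too. Of the things shaped like the key, the steel one is meant.

How it is judged:
By the outcome, as a careful person would: the job done as asked, in the order asked, and still so for the second after the job is handed in, with the robot touching nothing.
It also fails if it takes over 51 s, if anything falls off the work surface, if the arm or the gripper's body presses on something with over 40 N, if the wrist force passes 120 N, or if a joint passes its speed limit or range.

## Robot

A 6-joint arm with a two-finger parallel gripper is mounted at the origin on the work surface. World frame = base frame: x ahead of the robot, y to its left, z up, the work surface at z = 0. Lengths are in mm, angles in rad, forces in N, time in s.
With the tool pointing down it reaches from about 275 to 1000 mm from the base axis. Payload 8.4 kg.
Tool frame: the origin (TCP) lies midway between the tips of the shut fingers; the grasp point (between the pads) lies 19 mm behind it; y points along the fingers, z is the direction in which the jaws open and shut, and the axes are right-handed (so a half turn about y gives the same grasp; the last joint's range is limited). The gripper opens to 85 mm and grips with 20 to 120 N. Pads are 22 mm wide; open, the fingers measure 114 mm over their backs; the gripper's body (76 mm by 85 mm) begins 54 mm behind the grasp point. The pads swing forward as they close: fully open they stand 13 mm farther back than shut.
Start: joints at [-1.199, 0.353, 1.633, -0, 1.155, -0.002], TCP at [228.221, -581.845, 231.281] pointing down, gripper open.
Joint ranges: [-2.63, 2.63], [-0.92, 2.1], [0.06, 2.66], [-1.3, 4.44], [0, 2.69], [-3.02, 3.02]. Speed limits (rad/s): [2.22, 2.22, 2.79, 3.14, 3.14, 3.14].

## Interface

Orientations are given as [roll, pitch, yaw] about the fixed x, y, z axes, in that order (R = Rz(yaw) Ry(pitch) Rx(roll)).
In Python, from rig import r, imaging gives the robot as it stands. The module is installed in compiled form; this text tells all that it offers.
- The arm moves only by the tool send_rows, never from a script. Its argument "series" is a list of rows, each a list of 6 numbers: the shift along the tool's x, y, z in m, then the turn, a rotation vector about the tool's x, y, z in degrees. In form: [[dx, dy, dz, ax, ay, az], ...]. A call has 1 to 8 rows; each row shifts and turns the commanded pose from where the row before left it, along the tool's axes as they then stand; what a row does not reach is not made up. A row lasts 1/10 s, in which the tool goes at most 50 mm and 8.59 degrees, less where a joint would pass 70% of its speed; a pose out of reach is approached as far as the arm can. A call is refused whole if a number of a shift passes 0.05 or a number of a turn 8.59, either way. A call with a gripper value outside its range is refused whole. "gripper" is the opening, from 0 (shut) to 1 (fully open), set as the call begins (left out, the last holds). The fingers move at their own pace and stop on an object; "squeeze" is the grip in N (left out, the last holds). Time passes only in rows, so rows that do not move let the fingers close. It gives the time, the measured TCP pose, the force and the opening at its end, in the units of the state.
- r.sense(): the state, without advancing time (a new reading comes with each control period).
- imaging.grab_frame(name): name is "scene" or "top"; returns a dict with "frame" (384x512x3 uint8, red, green, blue), "depth" (384x512 float32, mm along the optical axis (not along the pixel's ray), 0 where there is no reading), "intrinsics" (3x3 intrinsics, pixels), "origin" and "rotation" of the camera in the world. Camera axes: x right, y down, z forward; pixel columns grow to the right and rows downward; lengths in mm; the calibration is good to about 2 mm. A picture is of the moment at which its call begins.
- r.sign_off(): hands the job in, once; it reports no verdict.
The state is a dict: "clock": time; "qpos": joint angles; "qvel": joint speeds; "joint_efforts": joint torques, N m; "eef_pos": TCP position; "tcp_rot": TCP orientation; "contact_force": force on the tool from outside, world axes, zero at the start; "wrist_torque": the same for the moment, N m; "opening": opening from 0.0 (shut) to 1.0 (fully open).
Only numpy, scipy, OpenCV 4.12 (cv2) and the standard library are available. Lean on these libraries where they do the work, as an engineer would, in place of code of your own. Each camera call takes 0.05 s, during which the arm holds its last target.

## Working session

There is one attempt and no reset: what is moved stays moved. The work goes in short steps, Python scripts to look and compute and a tool call to move; the robot and the scene stay as the last step left them, time stands still between calls to the robot, and variables do not carry over. Pictures are saved under pics/ and viewed, and the job is handed in when it is done.

Besides the shell and the picture viewer there is one more tool, called after ">>>" by a JSON object that holds its "name" and its "arguments", one argument or row to a line. send_rows: Moves the arm, as the interface text tells. Its arguments: {"type":"object","properties":{"series":{"type":"array","items":{"type":"array","items":{"type":"number"}}},"gripper":{"type":"number"},"squeeze":{"type":"number"}},"required":["series"]}

```bash
mkdir -p pics
cat > h.py <<'E'
import numpy as np, cv2
from rig import r, imaging
def grab(n,tag):
    f=imaging.grab_frame(n); np.savez(f'{tag}.npz',**f); cv2.imwrite(f'pics/{tag}.png',f['frame'][:,:,::-1]); return f
def load(tag): return dict(np.load(f'{tag}.npz'))
def ray(f,u,v,z):
    d=np.array(f['rotation'])@np.linalg.inv(f['intrinsics'])@np.array([u,v,1.]); o=np.array(f['origin']).ravel()
    return o+d*(z-o[2])/d[2]
def cloud(f):
    D=f['depth']; v,u=np.mgrid[:D.shape[0],:D.shape[1]]
    p=np.stack([u,v,np.ones_like(u)],-1)@np.linalg.inv(f['intrinsics']).T*D[...,None]
    return p@np.array(f['rotation']).T+np.array(f['origin']).ravel()
def proj(f,P):
    c=(np.array(P)-np.array(f['origin']).ravel())@np.array(f['rotation']); q=f['intrinsics']@c; return q[:2]/q[2]
E
python3 - <<'E'
from h import *
for n in ('scene','top'):
    f=grab(n,n+'0'); print(n,f['intrinsics'].tolist(),f['origin'],np.round(f['rotation'],3).tolist())
print(r.sense())
E
```

```text
scene [[494.12999892478877, 0.0, 264.3577792982204], [0.0, 494.12999892478877, 191.55892307447917], [0.0, 0.0, 1.0]] [1019.86035761 -610.22544859  964.45194205] [-2.436, 0.003, 0.67]
top [[482.2267113609566, 0.0, 263.3925777431228], [0.0, 482.2267113609566, 186.25943030737193], [0.0, 0.0, 1.0]] [ 380.02606896  -16.74381262 1233.69161507] [-2.97, 0.01, -1.561]
{'clock': 0.1, 'qpos': array([-1.19943683e+00,  3.53578798e-01,  1.63406543e+00, -1.61541134e-05,
        1.15518125e+00, -2.37588158e-03]), 'qvel': array([ 0.00089057, -0.00082626, -0.00137987,  0.00101261, -0.00041814,
       -0.00080722]), 'joint_efforts': array([ 1.11545601e-04, -6.06359696e+01, -3.42820323e+01,  1.13792091e-04,
        4.05119863e-03,  6.61120293e-05]), 'eef_pos': array([ 228.03999619, -581.45716362,  230.63437905]), 'tcp_rot': array([-1.57202918e+00, -1.18417541e-05, -2.76785073e+00]), 'contact_force': array([-0.00326723, -0.09681557, -1.13735073]), 'wrist_torque': array([ 0.02499325, -0.02003206,  0.01416442]), 'opening': 1.00239340314634}
```

```bash
sed -i 's/np.array(f\[.rotation.\])/RR(f)/g' h.py
cat >> h.py <<'E'
from scipy.spatial.transform import Rotation as Ro
def RR(f): return Ro.from_euler('xyz',np.array(f['rotation']).ravel()).as_matrix()
E
python3 - <<'E'
from h import *
for n in ('scene','top'):
    f=load(n+'0'); 
    print(n,RR(f).round(3).tolist()); C=cloud(f); print(C[300,256],C[20,20])
E
```

```text
scene [[0.784, 0.471, -0.404], [0.621, -0.598, 0.507], [-0.003, -0.648, -0.761]]
[ 684.26182767 -219.41044205   -1.82280407] [-1197.83939703   336.61454391  -277.33161229]
top [[0.01, -0.985, 0.17], [-1.0, -0.008, 0.012], [-0.01, -0.17, -0.985]]
[304.92249472  13.43203403  -2.87576149] [1466.3888516  1100.16571847 -748.92992697]
```

View pics/scene0.png

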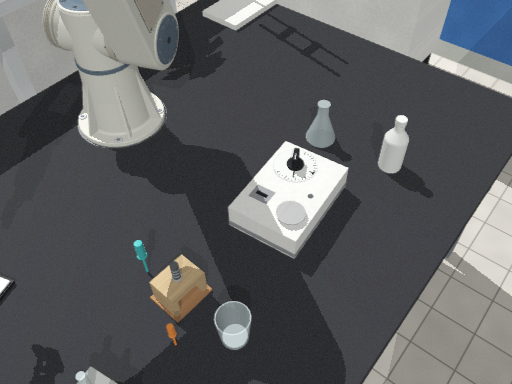

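View pics/top0.png

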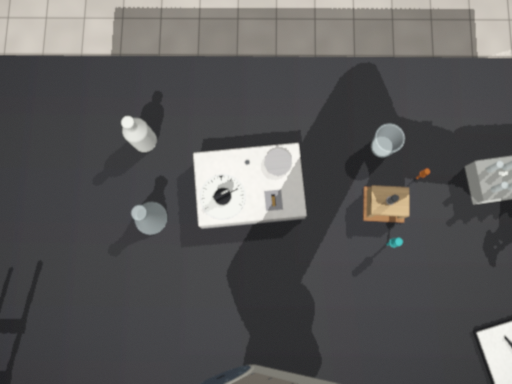

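Run:
```python
from h import *
t=load('top0')['frame'][:,:,::-1]; s=load('scene0')['frame'][:,:,::-1]
a=cv2.resize(t[135:240,185:315],(800,646),interpolation=cv2.INTER_CUBIC)[:600]
b=cv2.resize(t[110:260,350:450],(400,600),interpolation=cv2.INTER_CUBIC)
c=cv2.resize(s[225:350,125:255],(400,385),interpolation=cv2.INTER_CUBIC)
d=cv2.resize(s[135:260,220:355],(800,741),interpolation=cv2.INTER_CUBIC)[:600]
cv2.imwrite('pics/a.png',a); cv2.imwrite('pics/d.png',d)
bc=np.zeros((600,800,3),np.uint8); bc[:,:400]=b; bc[:385,400:]=c; cv2.imwrite('pics/bc.png',bc)
```

```text
(no output)
```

View pics/a.png

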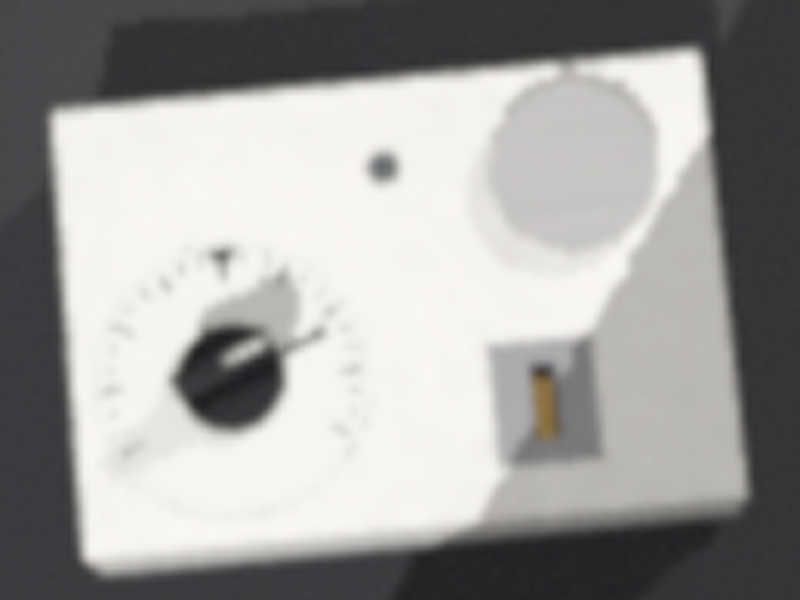

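View pics/bc.png

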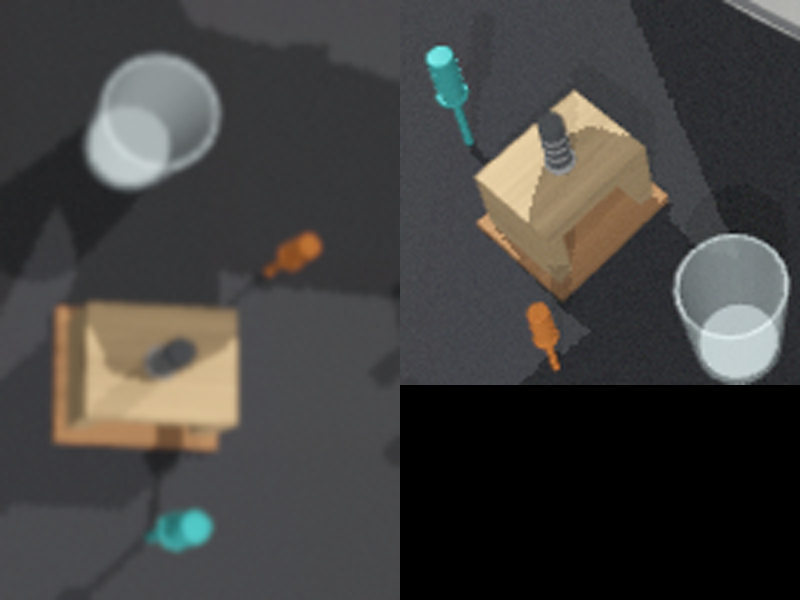

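View pics/d.png

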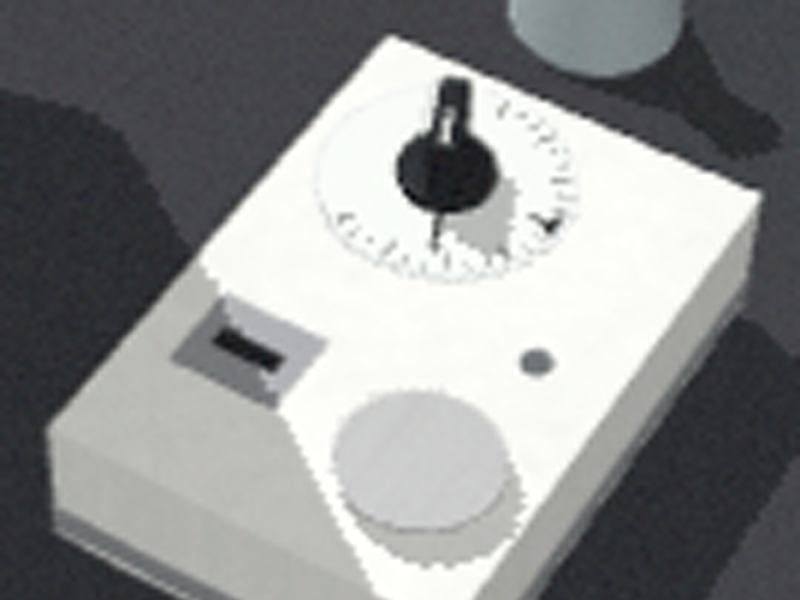

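Run:
```python
from h import *
for n in ('scene0','top0'):
    f=load(n); C=cloud(f); Z=C[...,2]; 
    ref={'scene0':(205,262),'top0':(175,235)}[n]
    print(n,'top z sample',Z[ref],'D std', np.std(Z[ref[0]-2:ref[0]+3,ref[1]-2:ref[1]+3]))
    img=f['frame'].astype(int)
    m=(abs(Z-75)<7)&(C[...,0]>250)&(C[...,0]<650)&(abs(C[...,1]-0)<300)
    m=cv2.morphologyEx(m.astype(np.uint8),cv2.MORPH_CLOSE,np.ones((5,5)))
    k,l,st,_=cv2.connectedComponentsWithStats(m)
    for i in range(1,k):
        if st[i,4]>300:
            cs,_=cv2.findContours((l==i).astype(np.uint8),cv2.RETR_EXTERNAL,cv2.CHAIN_APPROX_NONE)
            c=max(cs,key=len)[:,0]
            P=np.array([ray(f,u,v,75)[:2] for u,v in c],np.float32)
            print(st[i],cv2.minAreaRect(P), 'meanz',np.median(Z[l==i]))
    # orthorectified top z=75
    if 1:
        # 2px/mm grid over x 280..600,y -150..150
        xs=np.arange(580,300,-0.5); ys=np.arange(190,-190,-0.5)
        G=np.array([[proj(f,(x,y,75)) for y in ys] for x in xs],np.float32)
        o=cv2.remap(f['frame'],G[...,0],G[...,1],cv2.INTER_CUBIC)[:,:,::-1]
        cv2.imwrite(f'pics/ortho_{n}.png',o)
```

```text
scene0 top z sample 72.80369579945102 D std 174.2890050168421
[ 228  141  116   94 4724] ((579.939208984375, 29.510650634765625), (167.81982421875, 265.07476806640625), 5.880504608154297) meanz 74.99768449903002
[175 254  30  30 422] ((552.2369995117188, -283.704345703125), (35.0080680847168, 72.60652160644531), 87.2280044555664) meanz 71.81526729920796
top0 top z sample 76.40982665517208 D std 2.502317388525377
[ 194  158  112   68 6112] ((579.007568359375, 31.632843017578125), (168.30198669433594, 260.3853454589844), 5.822378635406494) meanz 75.99277353355569
[371 186  16  30 438] ((548.1962280273438, -282.002685546875), (36.12406539916992, 70.74614715576172), 88.40354919433594) meanz 72.6702721884077
```

View pics/ortho_top0.png

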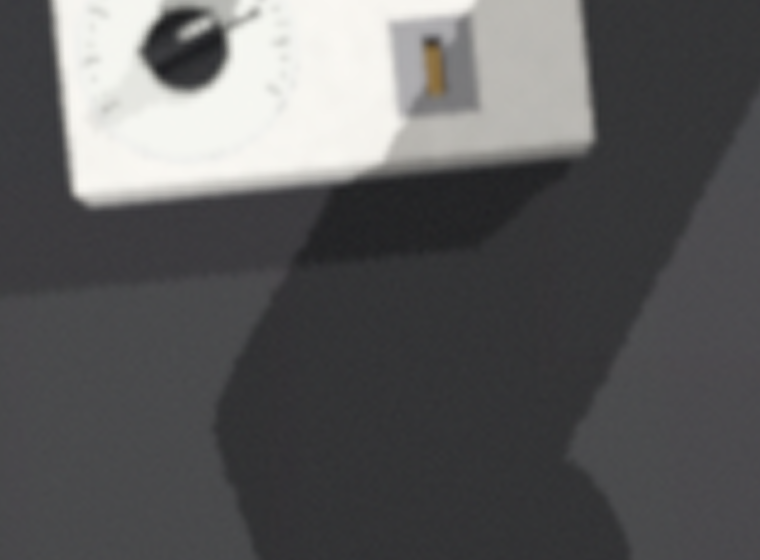

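View pics/ortho_scene0.png

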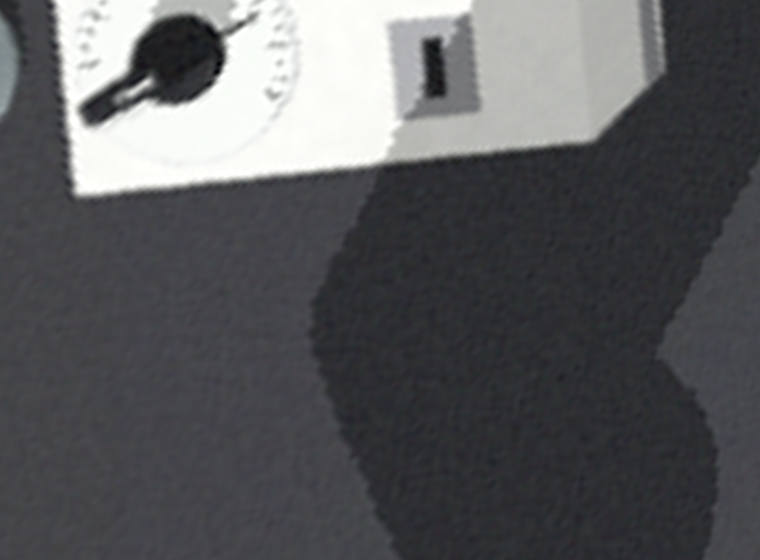

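```bash
cat >> h.py <<'E'
def ortho(f,z,x1,x0,y1,y0,s):
    xs=np.arange(x1,x0,-1/s); ys=np.arange(y1,y0,-1/s); X,Y=np.meshgrid(xs,ys,indexing='ij')
    P=np.stack([X,Y,np.full_like(X,z)],-1); c=(P-np.array(f['origin']).ravel())@RR(f); q=c@f['intrinsics'].T
    G=(q[...,:2]/q[...,2:]).astype(np.float32)
    return cv2.remap(f['frame'],G[...,0],G[...,1],cv2.INTER_CUBIC)[:,:,::-1]
E
python3 - <<'E'
from h import *
o=[]
for n in ('top0','scene0'):
    f=load(n); cv2.imwrite(f'pics/o2_{n}.png',ortho(f,75,690,480,180,-120,2.6))
    o.append(ortho(f,72,615,475,-220,-350,3))
cv2.imwrite('pics/rack.png',np.hstack(o))
E
```

```text
(no output)
```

View pics/o2_top0.png

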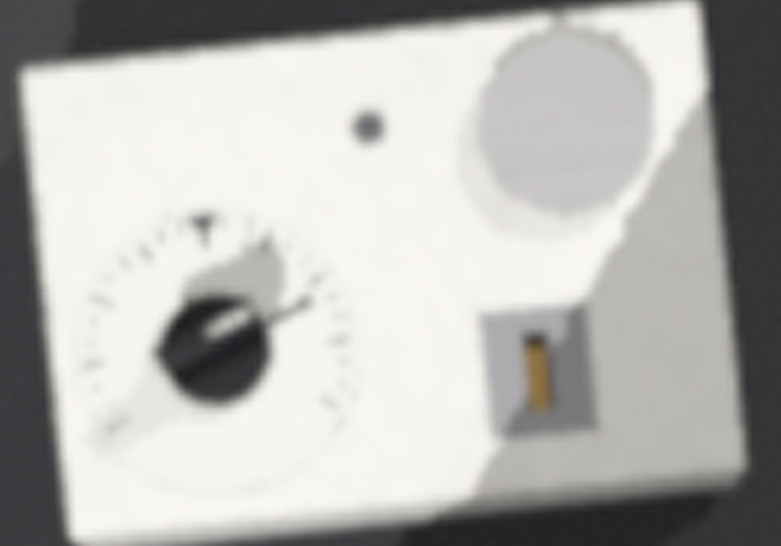

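View pics/o2_scene0.png

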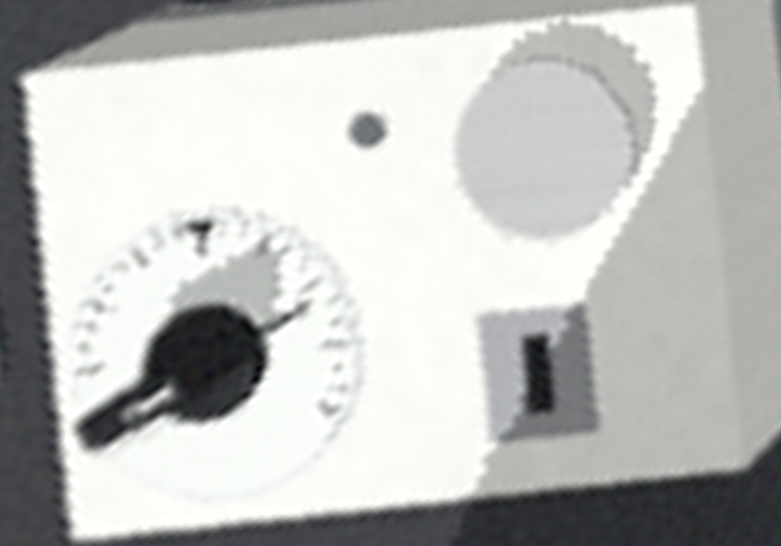

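View pics/rack.png

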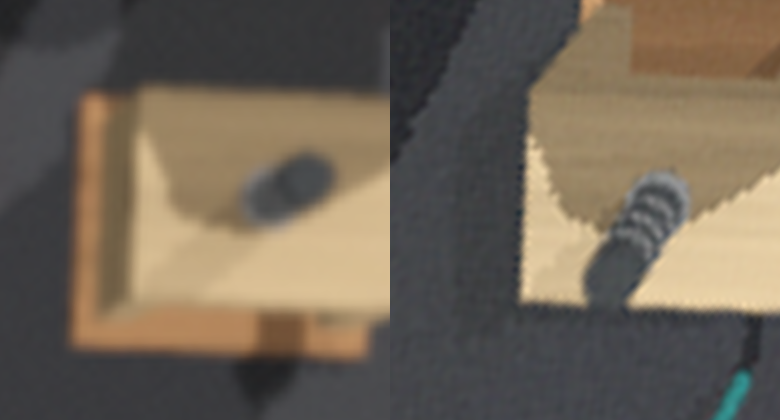

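```bash
cat >> h.py <<'E'
def plan(pos,jaw_deg=None,n=1):
    """jaw_deg: world yaw of tool z (jaw) axis (mod 180), tool y down; prints equal rows"""
    s=r.sense(); R=Ro.from_euler('xyz',s['tcp_rot']).as_matrix(); p=s['eef_pos']
    if jaw_deg is None: Rt=R
    else:
        best=None
        for k in (0,180):
            a=np.radians(jaw_deg+k); z=np.array([np.cos(a),np.sin(a),0]); y=np.array([0,0,-1.]); x=np.cross(y,z)
            Rc=np.stack([x,y,z],1); ang=np.linalg.norm(Ro.from_matrix(R.T@Rc).as_rotvec())
            if best is None or ang<best[0]: best=(ang,Rc)
        Rt=best[1]
    rv=Ro.from_matrix(R.T@Rt).as_rotvec(); d=(np.array(pos)-p)
    print('tcp',p.round(1),'jaw deg',np.degrees(np.arctan2(R[1,2],R[0,2])).round(2),'total turn',np.degrees(rv).round(2),'tool shift final frame',(Rt.T@d).round(1),'now frame',(R.T@d).round(1))
    Rk=R
    dR=Ro.from_rotvec(rv/n).as_matrix()
    for i in range(n):
        print(np.r_[(Rk.T@d/n/1000).round(4),np.degrees(rv/n).round(2)].tolist()); Rk=Rk@dR
def st():
    s=r.sense(); R=Ro.from_euler('xyz',s['tcp_rot']).as_matrix()
    print('t',round(s['clock'],2),'tcp',s['eef_pos'].round(2),'jaw',np.degrees(np.arctan2(R[1,2],R[0,2])).round(2),'ydir',R[:,1].round(4),'F',s['contact_force'].round(1),'op',round(s['opening'],3),'q',s['qpos'].round(2))
E
python3 - <<'E'
from h import *
st(); s=r.sense(); print(Ro.from_euler('xyz',s['tcp_rot']).as_matrix().round(3).tolist())
plan((548.5,-309.3,200),95.8,8)
f=load('top0');C=cloud(f)
hsv=cv2.cvtColor(f['frame'],cv2.COLOR_RGB2HSV)
for nm,lo,hi in(('teal',(80,100,60),(100,255,255)),('orange',(5,160,120),(18,255,255))):
    m=cv2.inRange(hsv,lo,hi)>0; 
    v,u=np.nonzero(m); k=u>385; P=C[v[k],u[k]]; print(nm,k.sum(),np.percentile(P,[2,50,98],axis=0).round(0).tolist())
m=np.zeros((384,512),bool); m[120:165,365:410]=1
P=C[m]; P=P[P[:,2]>30]; print('beaker',np.percentile(P,[2,50,98],axis=0).round(0).tolist())
m=np.zeros((384,512),bool); m[150:210,465:512]=1
P=C[m]; P=P[P[:,2]>10]; print('right',np.percentile(P,[2,50,98],axis=0).round(0).tolist())
E
```

```text
t 0.1 tcp [ 228.04 -581.46  230.63] jaw -68.59 ydir [-5.0e-04  1.1e-03 -1.0e+00] F [-0.  -0.1 -1.1] op 1.002 q [-1.2   0.35  1.63 -0.    1.16 -0.  ]
[[-0.931, -0.0, 0.365], [-0.365, 0.001, -0.931], [0.0, -1.0, -0.001]]
tcp [ 228.  -581.5  230.6] jaw deg -68.59 total turn [7.000e-02 1.561e+01 1.000e-02] tool shift final frame [-346.3   30.6 -238.4] now frame [-397.7   30.8 -136.3]
[-0.0497, 0.0038, -0.017, 0.01, 1.95, 0.0]
[-0.0491, 0.0038, -0.0187, 0.01, 1.95, 0.0]
[-0.0484, 0.0038, -0.0204, 0.01, 1.95, 0.0]
[-0.0477, 0.0038, -0.022, 0.01, 1.95, 0.0]
[-0.0469, 0.0038, -0.0236, 0.01, 1.95, 0.0]
[-0.0461, 0.0038, -0.0252, 0.01, 1.95, 0.0]
[-0.0452, 0.0038, -0.0268, 0.01, 1.95, 0.0]
[-0.0443, 0.0038, -0.0283, 0.01, 1.95, 0.0]
teal 123 [[437.0, -349.0, -3.0], [447.0, -313.0, 100.0], [464.0, -306.0, 116.0]]
orange 58 [[612.0, -405.0, 10.0], [617.0, -396.0, 77.0], [625.0, -391.0, 87.0]]
beaker [[666.0, -344.0, 32.0], [708.0, -317.0, 66.0], [735.0, -276.0, 90.0]]
right [[554.0, -610.0, 13.0], [606.0, -557.0, 63.0], [655.0, -525.0, 122.0]]
```

>>> {"name": "send_rows", "arguments": {
  "series": [
    [-0.049,0.004,-0.017,0,1.95,0],
    [-0.0485,0.004,-0.0187,0,1.95,0],
    [-0.048,0.004,-0.0204,0,1.95,0],
    [-0.0475,0.004,-0.022,0,1.95,0],
    [-0.047,0.004,-0.0236,0,1.95,0],
    [-0.046,0.004,-0.0252,0,1.95,0],
    [-0.045,0.004,-0.0268,0,1.95,0],
    [-0.044,0.003,-0.0283,0,1.95,0]
  ],
  "gripper": 0.6
}}

```text
clock: 0.9
eef_pos: [532.8, -321.2, 201.2]
tcp_rot: [-1.571, -0.001, -3.041]
contact_force: [0.9, -0.9, -0.4]
opening: 0.603
```

Run:
```python
from h import *
st(); plan((548.5,-309.3,130),95.8,2)
```

```text
t 0.9 tcp [ 532.79 -321.22  201.21] jaw -84.26 ydir [-6.e-04  3.e-04 -1.e+00] F [ 0.9 -0.9 -0.4] op 0.603 q [-0.54  0.38  1.67 -0.    1.1   0.93]
tcp [ 532.8 -321.2  201.2] jaw deg -84.26 total turn [ 0.02 -0.06  0.03] tool shift final frame [-16.8  71.2 -10.3] now frame [-16.9  71.2 -10.3]
[-0.0084, 0.0356, -0.0051, 0.01, -0.03, 0.02]
[-0.0084, 0.0356, -0.0051, 0.01, -0.03, 0.02]
```

>>> {"name": "send_rows", "arguments": {
  "series": [
    [0,0,0,0,0,0],
    [0,0,0,0,0,0]
  ]
}}

```text
clock: 1.1
eef_pos: [532.2, -321.8, 201.1]
tcp_rot: [-1.571, -0.001, -3.037]
contact_force: [-0.3, 0.2, 0.6]
opening: 0.602
```

Run:
```python
from h import *
st(); plan((548.5,-309.3,130),95.8,2)
```

```text
t 1.1 tcp [ 532.18 -321.78  201.1 ] jaw -84.02 ydir [-1.1e-03  4.0e-04 -1.0e+00] F [-0.3  0.2  0.6] op 0.602 q [-0.55  0.38  1.67 -0.    1.1   0.92]
tcp [ 532.2 -321.8  201.1] jaw deg -84.02 total turn [0.03 0.18 0.06] tool shift final frame [-17.5  71.1 -10.8] now frame [-17.6  71.1 -10.7]
[-0.0088, 0.0355, -0.0053, 0.01, 0.09, 0.03]
[-0.0088, 0.0355, -0.0054, 0.01, 0.09, 0.03]
```

>>> {"name": "send_rows", "arguments": {
  "series": [
    [-0.0175,0,-0.0107,0,0.18,0],
    [0,0.04,0,0,0,0],
    [0,0.04,0,0,0,0],
    [0,0,0,0,0,0]
  ]
}}

```text
clock: 1.5
eef_pos: [543.6, -309.6, 116.8]
tcp_rot: [-1.576, -0.008, -3.044]
contact_force: [-0.2, 0.1, -0.3]
opening: 0.598
```

Run:
```python
from h import *
st(); plan((548.5,-309.3,83.5),95.8,1); grab('top','top1'); f=grab('scene','scene1')
cv2.imwrite('pics/s1z.png',cv2.resize(f['frame'][200:330,100:270][:,:,::-1],(785,600)))
```

```text
t 1.5 tcp [ 543.62 -309.62  116.78] jaw -84.43 ydir [-0.0083  0.0044 -1.    ] F [-0.2  0.1 -0.3] op 0.598 q [-0.52  0.48  1.72 -0.    0.95  0.95]
tcp [ 543.6 -309.6  116.8] jaw deg -84.43 total turn [ 0.3  -0.23  0.45] tool shift final frame [-4.9 33.3  0.2] now frame [-5.1 33.2  0.3]
[-0.0051, 0.0332, 0.0003, 0.3, -0.23, 0.45]
```

View pics/s1z.png

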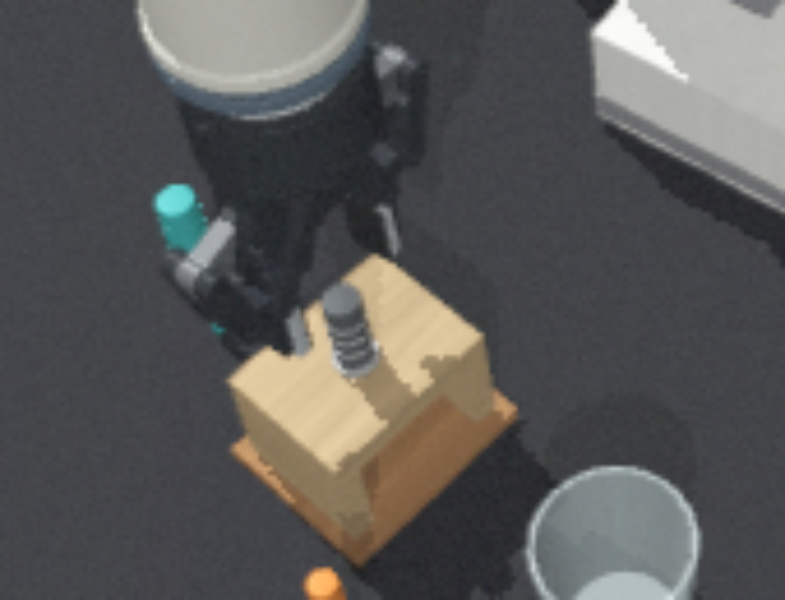

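>>> {"name": "send_rows", "arguments": {
  "series": [
    [-0.005,0,0,0.3,-0.2,0.45],
    [0,0.017,0,0,0,0],
    [0,0.016,0,0,0,0],
    [0,0,0,0,0,0]
  ]
}}

```text
clock: 2.0
eef_pos: [552.6, -309.9, 87.8]
tcp_rot: [-1.566, 0.007, -3.04]
contact_force: [-0.3, 0.2, -0.5]
opening: 0.599
```

Run:
```python
from h import *
st(); plan((548.5,-309.3,83.5),95.8,1);
```

```text
t 2.0 tcp [ 552.57 -309.92   87.8 ] jaw -84.17 ydir [ 0.007  -0.0037 -1.    ] F [-0.3  0.2 -0.5] op 0.599 q [-0.51  0.52  1.73  0.    0.88  0.96]
tcp [ 552.6 -309.9   87.8] jaw deg -84.17 total turn [-0.25  0.03 -0.38] tool shift final frame [ 4.   4.3 -1. ] now frame [ 4.   4.3 -1. ]
[0.004, 0.0043, -0.001, -0.25, 0.03, -0.38]
```

>>> {"name": "send_rows", "arguments": {
  "series": [
    [0,0,0,0,0,0],
    [0,0,0,0,0,0],
    [0,0,0,0,0,0]
  ]
}}

```text
clock: 2.3
eef_pos: [553.7, -310.4, 89.5]
tcp_rot: [-1.565, 0.009, -3.04]
contact_force: [0.5, 0.1, 0.0]
opening: 0.602
```

Run:
```python
from h import *
st(); plan((548.5,-309.3,83.5),95.8,1);
```

```text
t 2.3 tcp [ 553.72 -310.44   89.46] jaw -84.16 ydir [ 0.0093 -0.005  -0.9999] F [0.5 0.1 0. ] op 0.602 q [-0.51  0.52  1.73  0.    0.88  0.96]
tcp [ 553.7 -310.4   89.5] jaw deg -84.16 total turn [-0.34  0.04 -0.5 ] tool shift final frame [ 5.1  6.  -1.7] now frame [ 5.1  5.9 -1.7]
[0.0051, 0.0059, -0.0017, -0.34, 0.04, -0.5]
```

>>> {"name": "send_rows", "arguments": {
  "series": [
    [0.005,0.006,-0.0017,-0.34,0,-0.5],
    [0,0,0,0,0,0],
    [0,0,0,0,0,0],
    [0,0,0,0,0,0]
  ]
}}

```text
clock: 2.7
eef_pos: [548.2, -309.1, 82.7]
tcp_rot: [-1.571, -0.001, -3.04]
contact_force: [-0.1, 0.6, 0.1]
opening: 0.597
```

Run:
```python
from h import *
st(); plan((548.5,-309.3,83.5),95.8,1);
```

```text
t 2.7 tcp [ 548.21 -309.1    82.67] jaw -84.17 ydir [-9.e-04  6.e-04 -1.e+00] F [-0.1  0.6  0.1] op 0.597 q [-0.52  0.53  1.73  0.    0.88  0.95]
tcp [ 548.2 -309.1   82.7] jaw deg -84.17 total turn [0.04 0.03 0.05] tool shift final frame [-0.3 -0.8  0.2] now frame [-0.3 -0.8  0.2]
[-0.0003, -0.0008, 0.0002, 0.04, 0.03, 0.05]
```

>>> {"name": "send_rows", "arguments": {
  "series": [
    [0,0,0,0,0,0],
    [0,0,0,0,0,0],
    [0,0,0,0,0,0],
    [0,0,0,0,0,0],
    [0,0,0,0,0,0],
    [0,0,0,0,0,0]
  ],
  "gripper": 0,
  "squeeze": 50
}}

```text
clock: 3.3
eef_pos: [548.3, -309.1, 82.9]
tcp_rot: [-1.571, -0.001, -3.04]
contact_force: [-0.4, -0.4, 2.8]
opening: 0.197
```

Run:
```python
from h import *
st(); f=grab('scene','scene2')
cv2.imwrite('pics/s2z.png',cv2.resize(f['frame'][200:330,100:270][:,:,::-1],(785,600)))
```

```text
t 3.3 tcp [ 548.33 -309.14   82.89] jaw -84.16 ydir [-6.e-04  4.e-04 -1.e+00] F [-0.4 -0.4  2.8] op 0.197 q [-0.52  0.53  1.73  0.    0.88  0.95]
```

View pics/s2z.png

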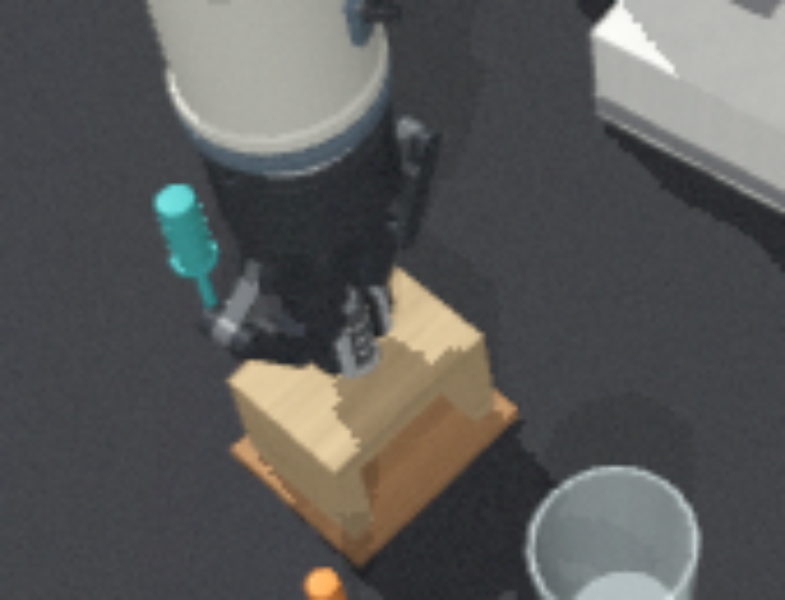

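>>> {"name": "send_rows", "arguments": {
  "series": [
    [0,-0.02,0,0,0,0],
    [0,-0.035,0,0,0,0],
    [0,-0.04,0,0,0,0],
    [0,0,0,0,0,0],
    [0,0,0,0,0,0],
    [0,0,0,0,0,0]
  ]
}}

```text
clock: 3.95
eef_pos: [547.3, -308.6, 176.2]
tcp_rot: [-1.573, -0.003, -3.04]
contact_force: [-0.6, 0.3, -1.1]
opening: 0.195
```

Run:
```python
from h import *
st(); plan((546.3,-27.1,180),95.8,8); f=grab('scene','scene3')
cv2.imwrite('pics/s3z.png',cv2.resize(f['frame'][200:330,100:270][:,:,::-1],(785,600)))
```

```text
t 3.95 tcp [ 547.34 -308.55  176.21] jaw -84.16 ydir [-0.003   0.0018 -1.    ] F [-0.6  0.3 -1.1] op 0.195 q [-0.52  0.41  1.67  0.    1.06  0.95]
tcp [ 547.3 -308.6  176.2] jaw deg -84.16 total turn [0.12 0.04 0.16] tool shift final frame [ -27.4   -3.8 -280.1] now frame [ -27.6   -3.3 -280.1]
[-0.0034, -0.0004, -0.035, 0.01, 0.0, 0.02]
[-0.0034, -0.0004, -0.035, 0.01, 0.0, 0.02]
[-0.0034, -0.0004, -0.035, 0.01, 0.0, 0.02]
[-0.0034, -0.0004, -0.035, 0.01, 0.0, 0.02]
[-0.0034, -0.0004, -0.035, 0.01, 0.0, 0.02]
[-0.0034, -0.0005, -0.035, 0.01, 0.0, 0.02]
[-0.0034, -0.0005, -0.035, 0.01, 0.0, 0.02]
[-0.0034, -0.0005, -0.035, 0.01, 0.0, 0.02]
```

View pics/s3z.png

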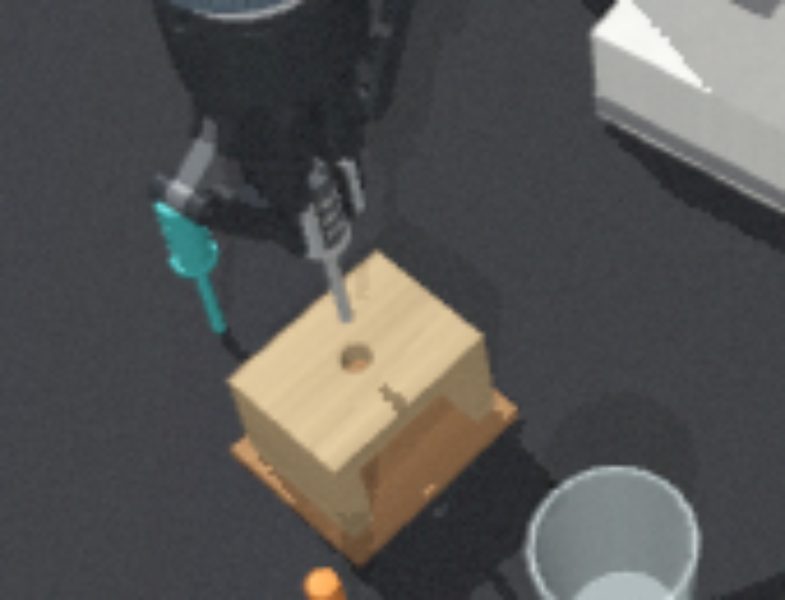

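Run:
```python
from h import *
f=load('scene3'); print(ray(f,177.1,277.4,72),ray(f,175.1,269.3,101.8))
```

```text
[ 549.29684597 -310.15365551   72.        ] [ 548.50598995 -309.30857098  101.8       ]
```

>>> {"name": "send_rows", "arguments": {
  "series": [
    [-0.0035,-0.0005,-0.035,0,0,0],
    [-0.0035,-0.0005,-0.035,0,0,0],
    [-0.0035,-0.0005,-0.035,0,0,0],
    [-0.0035,-0.0005,-0.035,0,0,0],
    [-0.0034,-0.0005,-0.035,0,0,0],
    [-0.0034,-0.0005,-0.035,0,0,0],
    [-0.0034,-0.0005,-0.035,0,0,0],
    [-0.0034,-0.0005,-0.035,0,0,0]
  ]
}}

```text
clock: 4.8
eef_pos: [546.2, -26.3, 180.4]
tcp_rot: [-1.572, -0.003, -3.04]
contact_force: [0.6, 0.3, -1.7]
opening: 0.196
```

>>> {"name": "send_rows", "arguments": {
  "series": [
    [0,0,0,0,0,0],
    [0,0,0,0,0,0],
    [0,0,0,0,0,0]
  ]
}}

```text
clock: 5.1
eef_pos: [546.9, -28.3, 181.0]
tcp_rot: [-1.571, -0.002, -3.04]
contact_force: [-0.2, -0.3, -1.8]
opening: 0.195
```

Run:
```python
from h import *
st(); plan((546.3,-27.1,165),95.8,1); f=grab('scene','scene4')
cv2.imwrite('pics/s4z.png',cv2.resize(f['frame'][120:255,210:360][:,:,::-1],(667,600),interpolation=cv2.INTER_CUBIC))
```

```text
t 5.1 tcp [546.86 -28.34 181.04] jaw -84.17 ydir [-2.3e-03  3.0e-04 -1.0e+00] F [-0.2 -0.3 -1.8] op 0.195 q [-0.05  0.29  1.85  0.    1.01  1.41]
tcp [546.9 -28.3 181. ] jaw deg -84.17 total turn [0.03 0.03 0.13] tool shift final frame [ 0.4 16.  -1.3] now frame [ 0.4 16.  -1.3]
[0.0004, 0.016, -0.0013, 0.03, 0.03, 0.13]
```

View pics/s4z.png

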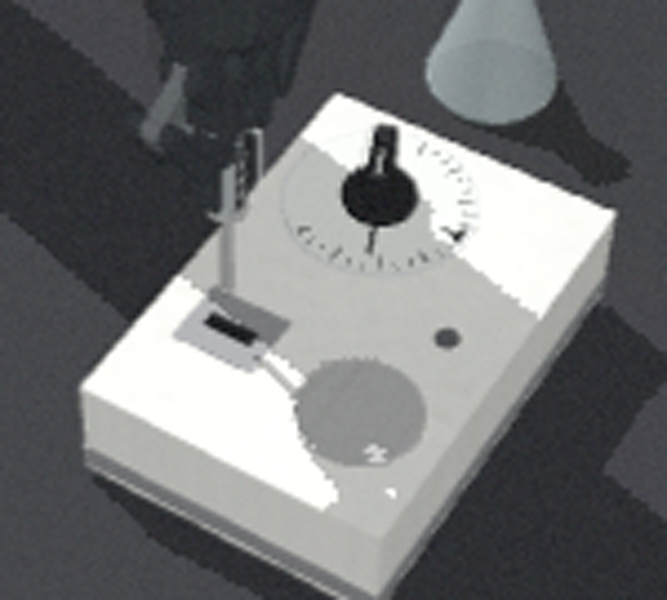

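Run:
```python
from h import *
f=load('scene4'); print(ray(f,261.3,184.6,106.1),ray(f,262.4,194.1,75))
g=f['frame'][165:205,240:285][:,:,::-1]; cv2.imwrite('pics/s4zz.png',cv2.resize(g,(675,600),interpolation=cv2.INTER_NEAREST))
```

```text
[545.75583761 -26.21697657 106.1       ] [549.15931966 -26.69354125  75.        ]
```

View pics/s4zz.png

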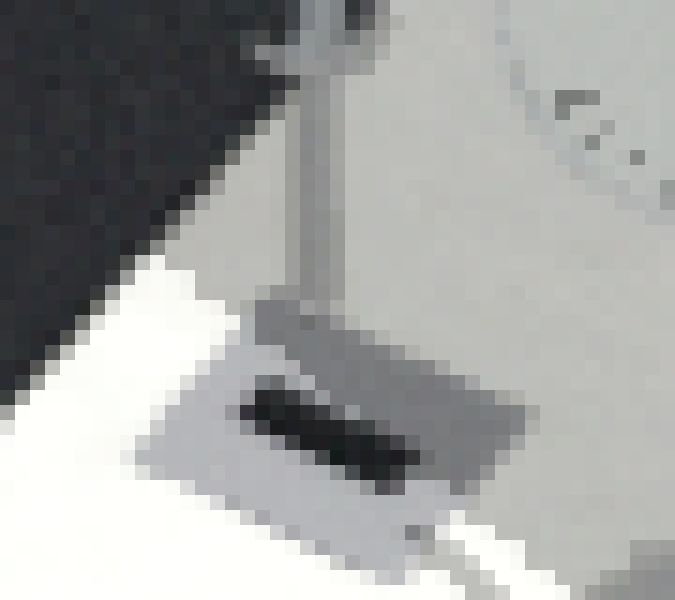

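Run:
```python
from h import *
f=load('scene4'); print(ray(f,260.6,184.8,106.1),ray(f,261.5,193.5,75))
R=np.radians(5.8)
B=Ro.from_euler('z',5.8,degrees=True).as_matrix()
for dx in(-12,0,12):
    print(proj(f,np.array([546.3,-27.1,75])+B@[dx,0,0]))
print(proj(f,(546.9,-28.3,106.1)))
```

```text
[544.86932224 -27.69696017 106.1       ] [546.34204618 -26.55933573  75.        ]
[257.07669153 191.54941272]
[261.34294981 193.62924193]
[265.64015861 195.72415971]
[261.12435877 185.36453243]
```

>>> {"name": "send_rows", "arguments": {
  "series": [
    [0.0003,0,-0.0014,0,0,0.13],
    [0,0.01,0,0,0,0],
    [0,0.01,0,0,0,0],
    [0,0.007,0,0,0,0],
    [0,0,0,0,0,0],
    [0,0,0,0,0,0],
    [0,0,0,0,0,0]
  ]
}}

```text
clock: 5.85
eef_pos: [547.1, -26.4, 155.0]
tcp_rot: [-1.571, 0.002, -3.04]
contact_force: [0.0, -0.9, -0.9]
opening: 0.2
```

Run:
```python
from h import *
st(); plan((546.3,-26.9,140),95.8,1); f=grab('scene','scene5')
g=f['frame'][165:205,240:285][:,:,::-1]; g2=grab('top','top5')['frame'][170:220,255:300][:,:,::-1]
cv2.imwrite('pics/s5.png',np.hstack([cv2.resize(g,(400,355),interpolation=cv2.INTER_NEAREST),cv2.resize(g2,(320,355),interpolation=cv2.INTER_NEAREST)]))
```

```text
t 5.85 tcp [547.09 -26.38 155.03] jaw -84.16 ydir [ 1.7e-03  8.0e-04 -1.0e+00] F [ 0.  -0.9 -0.9] op 0.2 q [-0.05  0.32  1.87  0.    0.95  1.42]
tcp [547.1 -26.4 155. ] jaw deg -84.16 total turn [ 0.03  0.04 -0.1 ] tool shift final frame [ 0.8 15.   0.4] now frame [ 0.9 15.   0.4]
[0.0009, 0.015, 0.0004, 0.03, 0.04, -0.1]
```

View pics/s5.png

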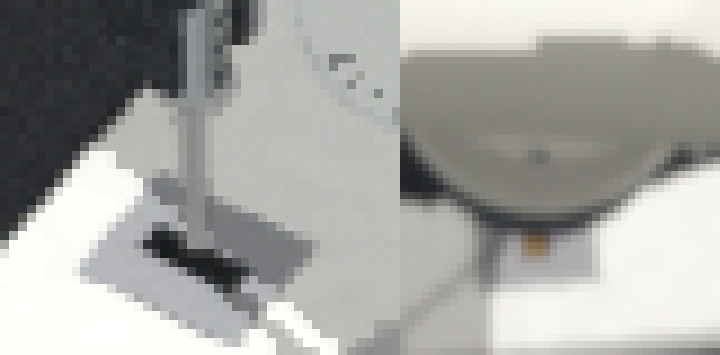

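Run:
```python
from h import *
f=load('scene5')
g=f['frame'][...,1].astype(int)
print('cols',list(range(255,270)))
for v in range(174,197): print(v,g[v,255:271])
print(proj(f,(547.1,-26.4,80)),proj(f,(547.1,-26.4,95)))
```

```text
cols [255, 256, 257, 258, 259, 260, 261, 262, 263, 264, 265, 266, 267, 268, 269]
174 [ 46  80  40  48  45  75 146 139 120  86 126 154 189 189 191 188]
175 [106 179 146 100  57 112 147 144 121 140 151 176 190 190 191 189]
176 [183 186 180 154 144 146 144 147 147 145 163 189 191 189 190 189]
177 [186 184 186 184 169 139 134 144 158 158 188 188 190 190 187 188]
178 [184 186 183 183 160 153 139 145 174 187 188 190 189 187 186 188]
179 [186 184 186 185 180 153 138 149 175 189 189 189 189 187 188 189]
180 [186 187 186 186 183 155 140 146 174 188 189 190 188 189 190 187]
181 [186 186 187 188 183 155 140 147 174 190 189 189 187 190 189 190]
182 [187 186 187 188 185 157 140 147 174 188 189 189 190 189 189 190]
183 [188 186 187 190 184 157 138 147 172 188 189 190 189 188 188 189]
184 [185 185 171 149 172 154 141 145 173 189 190 190 190 188 189 189]
185 [244 165 123 123 128 145 137 142 157 188 189 189 190 189 189 188]
186 [245 176 121 121 122 122 137 143 155 188 188 189 189 188 189 189]
187 [204 182 175 119 123 122 136 139 120 150 177 187 188 188 188 191]
188 [182 183 183 180 173 137 138 137 113 123 130 151 175 188 190 189]
189 [179 182 181 181 174 128 141 139 115 121 123 120 126 131 166 189]
190 [182 176 122 112 161 175 139 140 115 121 121 120 120 119 123 133]
191 [179 144  38  41  61  99 141 143 144 120 120 120 120 122 121 123]
192 [150  52  35  27  30  72 144 143 138 123 119 121 121 120 120 120]
193 [177 141  71  28  30  40  54  58  55  98 147 124 121 120 120 122]
194 [181 180 174 141  70  31  34  31  32  36  57  83 104 122 122 121]
195 [182 183 181 180 174 140  67  35  34  30  32  40  58 104 121 121]
196 [181 180 181 181 181 181 175 138  54  38  35  56 127 172 121 119]
[261.77975654 192.23776939] [261.73750238 188.06190656]
```

>>> {"name": "send_rows", "arguments": {
  "series": [
    [0.0005,0.004,0.0002,0,0,-0.1],
    [0,0.006,0,0,0,0],
    [0,0.006,0,0,0,0],
    [0,0.006,0,0,0,0],
    [0,0.005,0,0,0,0],
    [0,0,0,0,0,0],
    [0,0,0,0,0,0]
  ]
}}

```text
clock: 6.65
eef_pos: [546.3, -26.6, 127.7]
tcp_rot: [-1.572, -0.001, -3.04]
contact_force: [0.3, -0.1, -0.4]
opening: 0.196
```

Run:
```python
from h import *
st()
```

```text
t 6.65 tcp [546.35 -26.59 127.68] jaw -84.16 ydir [-7.e-04  7.e-04 -1.e+00] F [ 0.3 -0.1 -0.4] op 0.196 q [-0.05  0.36  1.89  0.    0.89  1.42]
```

>>> {"name": "send_rows", "arguments": {
  "series": [
    [0,0.005,0,0,0,0],
    [0,0.004,0,0,0,0],
    [0,0.004,0,0,0,0],
    [0,0.003,0,0,0,0],
    [0,0.001,0,0,0,0],
    [0,0,0,0,0,0],
    [0,0,0,0,0,0],
    [0,0,0,0,0,0]
  ]
}}

```text
clock: 7.45
eef_pos: [546.3, -26.6, 110.8]
tcp_rot: [-1.572, -0.001, -3.04]
contact_force: [0.9, -0.3, -0.3]
opening: 0.194
```

Run:
```python
from h import *
st()
```

```text
t 7.45 tcp [546.27 -26.55 110.8 ] jaw -84.16 ydir [-6.e-04  7.e-04 -1.e+00] F [ 0.9 -0.3 -0.3] op 0.194 q [-0.05  0.38  1.9   0.    0.86  1.42]
```

>>> {"name": "send_rows", "arguments": {
  "series": [
    [0,0.001,0,0,0,0],
    [0,0.001,0,0,0,0],
    [0,0,0,0,0,0],
    [0,0,0,0,0,0]
  ]
}}

```text
clock: 7.85
eef_pos: [546.6, -26.5, 109.1]
tcp_rot: [-1.571, 0.0, -3.04]
contact_force: [-0.6, 0.2, 5.4]
opening: 0.198
```

Run:
```python
from h import *
st()
f=grab('scene','scene6'); g=f['frame'][165:215,240:310][:,:,::-1]
cv2.imwrite('pics/s6.png',cv2.resize(g,(770,550),interpolation=cv2.INTER_NEAREST))
```

```text
t 7.85 tcp [546.58 -26.54 109.14] jaw -84.16 ydir [ 1.e-04  7.e-04 -1.e+00] F [-0.6  0.2  5.4] op 0.198 q [-0.05  0.38  1.9   0.    0.85  1.42]
```

View pics/s6.png

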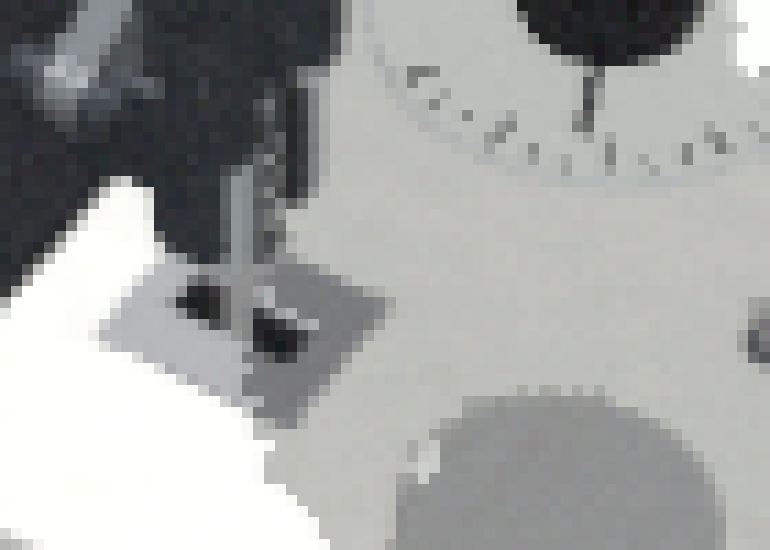

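>>> {"name": "send_rows", "arguments": {
  "series": [
    [0,0.001,0,0,0,0],
    [0,0.0005,0,0,0,0],
    [0,0,0,0,0,0],
    [0,0,0,0,0,0]
  ]
}}

```text
clock: 8.3
eef_pos: [547.1, -26.6, 108.6]
tcp_rot: [-1.571, 0.001, -3.04]
contact_force: [-2.1, 1.0, 16.0]
opening: 0.2
```

Run:
```python
from h import *
st()
f=grab('scene','scene7'); g=f['frame'][165:215,270:340][:,:,::-1]; h=load('scene4')['frame'][165:215,270:340][:,:,::-1]
cv2.imwrite('pics/s7.png',np.hstack([cv2.resize(g,(400,286),interpolation=cv2.INTER_NEAREST),cv2.resize(h,(400,286),interpolation=cv2.INTER_NEAREST)]))
```

```text
t 8.3 tcp [547.08 -26.56 108.59] jaw -84.17 ydir [ 1.1e-03  7.0e-04 -1.0e+00] F [-2.1  1.  16. ] op 0.2 q [-0.05  0.39  1.9   0.    0.85  1.42]
```

View pics/s7.png

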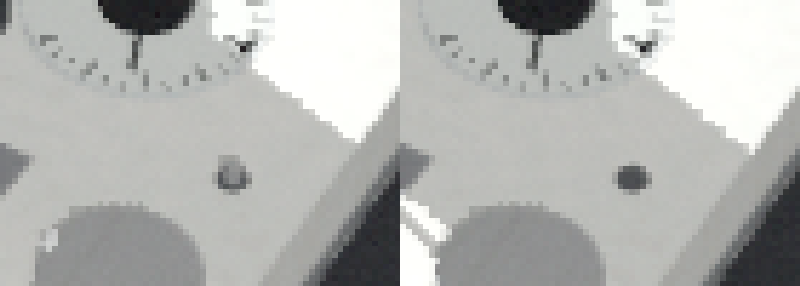

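>>> {"name": "send_rows", "arguments": {
  "series": [
    [0,-0.015,0,0,0,0],
    [0,-0.03,0,0,0,0],
    [0,-0.03,0,0,0,0],
    [0,0,0,0,0,0],
    [0,0,0,0,0,0],
    [0,0,0,0,0,0]
  ]
}}

```text
clock: 8.95
eef_pos: [545.4, -26.6, 181.0]
tcp_rot: [-1.572, -0.003, -3.04]
contact_force: [-0.4, 0.1, -0.6]
opening: 0.203
```

Run:
```python
from h import *
st(); plan((548.3,-309.2,181),95.8,8)
f=grab('scene','scene8'); g=f['frame'][165:215,240:310][:,:,::-1]
cv2.imwrite('pics/s8.png',cv2.resize(g,(770,550),interpolation=cv2.INTER_NEAREST))
```

```text
t 8.95 tcp [545.36 -26.57 180.97] jaw -84.16 ydir [-2.7e-03  7.0e-04 -1.0e+00] F [-0.4  0.1 -0.6] op 0.203 q [-0.05  0.29  1.85  0.    1.01  1.42]
tcp [545.4 -26.6 181. ] jaw deg -84.16 total turn [0.06 0.04 0.15] tool shift final frame [ 25.6  -0.  281.5] now frame [ 2.580e+01 -2.000e-01  2.815e+02]
[0.0032, -0.0, 0.0352, 0.01, 0.0, 0.02]
[0.0032, -0.0, 0.0352, 0.01, 0.0, 0.02]
[0.0032, -0.0, 0.0352, 0.01, 0.0, 0.02]
[0.0032, -0.0, 0.0352, 0.01, 0.0, 0.02]
[0.0032, -0.0, 0.0352, 0.01, 0.0, 0.02]
[0.0032, -0.0, 0.0352, 0.01, 0.0, 0.02]
[0.0032, -0.0, 0.0352, 0.01, 0.0, 0.02]
[0.0032, -0.0, 0.0352, 0.01, 0.0, 0.02]
```

View pics/s8.png

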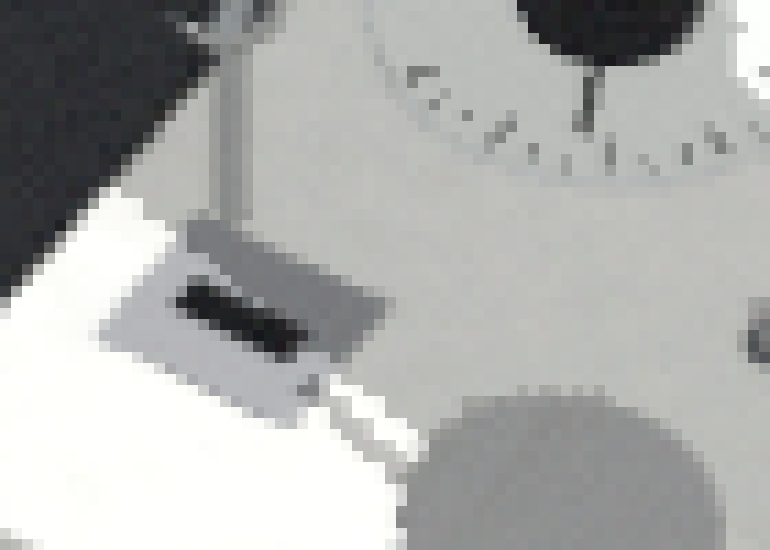

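Key is out and hangs straight. Back to the rack.

>>> {"name": "send_rows", "arguments": {
  "series": [
    [0.0032,0,0.0352,0,0,0],
    [0.0032,0,0.0352,0,0,0],
    [0.0032,0,0.0352,0,0,0],
    [0.0032,0,0.0352,0,0,0],
    [0.0032,0,0.0352,0,0,0],
    [0.0032,0,0.0352,0,0,0],
    [0.0032,0,0.0352,0,0,0],
    [0.0032,0,0.0352,0,0,0.15]
  ]
}}

```text
clock: 9.8
eef_pos: [548.8, -310.5, 180.5]
tcp_rot: [-1.573, 0.0, -3.04]
contact_force: [-0.1, 0.6, -2.6]
opening: 0.199
```

>>> {"name": "send_rows", "arguments": {
  "series": [
    [0,0,0,0,0,0],
    [0,0,0,0,0,0],
    [0,0,0,0,0,0]
  ]
}}

```text
clock: 10.1
eef_pos: [549.0, -308.4, 181.1]
tcp_rot: [-1.573, 0.001, -3.04]
contact_force: [-0.1, -0.7, -1.0]
opening: 0.194
```

Run:
```python
from h import *
st(); plan((548.5,-309.4,145),95.8,1)
f=grab('scene','scene9'); g=f['frame'][200:330,100:270][:,:,::-1]
cv2.imwrite('pics/s9.png',cv2.resize(g,(785,600)))
```

```text
t 10.1 tcp [ 549.02 -308.35  181.1 ] jaw -84.15 ydir [ 5.0e-04  2.2e-03 -1.0e+00] F [-0.1 -0.7 -1. ] op 0.194 q [-0.52  0.41  1.67  0.    1.06  0.95]
tcp [ 549.  -308.4  181.1] jaw deg -84.15 total turn [ 0.12  0.05 -0.04] tool shift final frame [ 0.6 36.1  1. ] now frame [ 0.6 36.1  1.1]
[0.0006, 0.0361, 0.0011, 0.12, 0.05, -0.04]
```

View pics/s9.png

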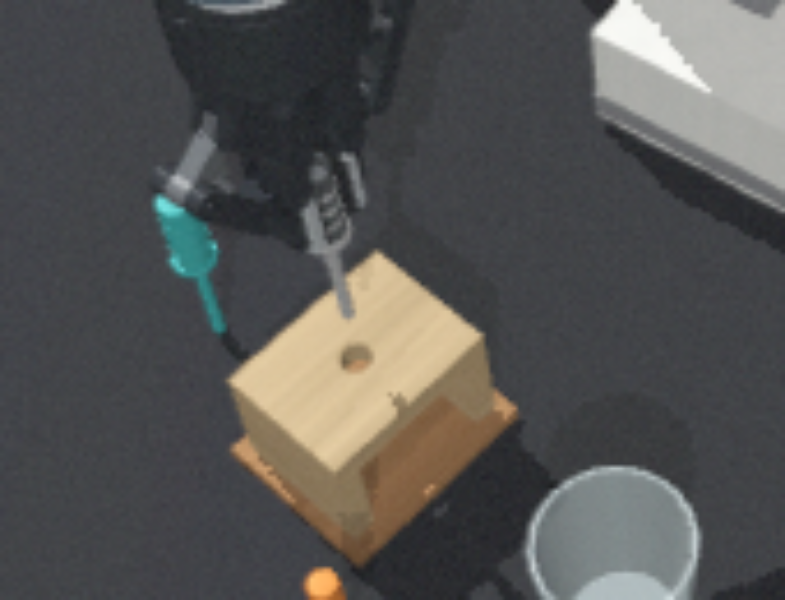

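Tip at crop (348,317), hole (356,358) — same relation as on extraction.

>>> {"name": "send_rows", "arguments": {
  "series": [
    [0.0006,0.01,0.0011,0.12,0,0],
    [0,0.015,0,0,0,0],
    [0,0.012,0,0,0,0],
    [0,0,0,0,0,0],
    [0,0,0,0,0,0],
    [0,0,0,0,0,0]
  ]
}}

```text
clock: 10.75
eef_pos: [549.4, -310.7, 145.4]
tcp_rot: [-1.569, 0.003, -3.04]
contact_force: [-0.3, -0.4, -1.3]
opening: 0.197
```

Run:
```python
from h import *
st(); plan((548.5,-309.4,84),95.8,1)
f=grab('scene','scene10'); g=f['frame'][200:330,100:270][:,:,::-1]
cv2.imwrite('pics/s10.png',cv2.resize(g,(785,600)))
```

```text
t 10.75 tcp [ 549.41 -310.68  145.39] jaw -84.16 ydir [ 0.0027 -0.0014 -1.    ] F [-0.3 -0.4 -1.3] op 0.197 q [-0.52  0.45  1.7   0.    0.99  0.95]
tcp [ 549.4 -310.7  145.4] jaw deg -84.16 total turn [-0.09  0.04 -0.15] tool shift final frame [ 0.8 61.4 -1.4] now frame [ 0.9 61.4 -1.5]
[0.0009, 0.0614, -0.0015, -0.09, 0.04, -0.15]
```

View pics/s10.png

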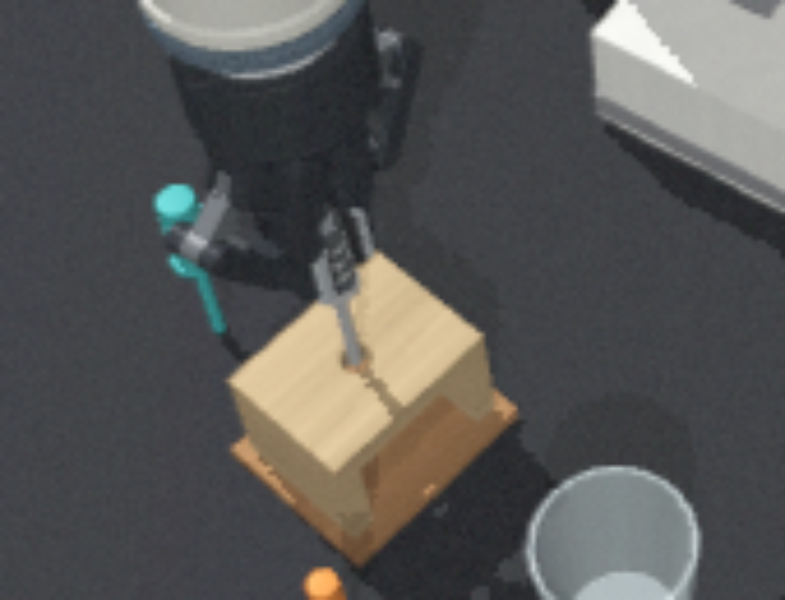

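>>> {"name": "send_rows", "arguments": {
  "series": [
    [0.0005,0.01,-0.001,0,0,-0.1],
    [0,0.015,0,0,0,0],
    [0,0.015,0,0,0,0],
    [0,0.015,0,0,0,0],
    [0,0.004,0,0,0,0],
    [0,0,0,0,0,0],
    [0,0,0,0,0,0],
    [0,0,0,0,0,0]
  ]
}}

```text
clock: 11.6
eef_pos: [549.1, -309.9, 86.8]
tcp_rot: [-1.569, 0.001, -3.04]
contact_force: [-0.2, -0.3, -1.1]
opening: 0.194
```

Run:
```python
from h import *
st(); plan((548.5,-309.4,84),95.8,1)
```

```text
t 11.6 tcp [ 549.07 -309.94   86.75] jaw -84.16 ydir [ 0.0016 -0.0019 -1.    ] F [-0.2 -0.3 -1.1] op 0.194 q [-0.52  0.52  1.73 -0.    0.89  0.95]
tcp [ 549.1 -309.9   86.8] jaw deg -84.16 total turn [-0.12  0.04 -0.08] tool shift final frame [ 0.5  2.8 -0.6] now frame [ 0.5  2.7 -0.6]
[0.0005, 0.0027, -0.0006, -0.12, 0.04, -0.08]
```

>>> {"name": "send_rows", "arguments": {
  "series": [
    [0,0.0025,0,0,0,0],
    [0,0,0,0,0,0],
    [0,0,0,0,0,0]
  ]
}}

```text
clock: 11.9
eef_pos: [548.7, -309.7, 83.8]
tcp_rot: [-1.569, 0.001, -3.04]
contact_force: [0.7, 0.6, -0.9]
opening: 0.2
```

Run:
```python
from h import *
st()
```

```text
t 11.9 tcp [ 548.67 -309.71   83.81] jaw -84.16 ydir [ 9.0e-04 -1.5e-03 -1.0e+00] F [ 0.7  0.6 -0.9] op 0.2 q [-0.52  0.53  1.73 -0.    0.88  0.95]
```

>>> {"name": "send_rows", "arguments": {
  "series": [
    [0,0.001,0,0,0,0],
    [0,0,0,0,0,0],
    [0,0,0,0,0,0]
  ]
}}

```text
clock: 12.2
eef_pos: [548.8, -309.8, 82.9]
tcp_rot: [-1.569, 0.001, -3.04]
contact_force: [-0.1, -0.3, 0.7]
opening: 0.195
```

>>> {"name": "send_rows", "arguments": {
  "series": [
    [0,0,0,0,0,0],
    [0,0,0,0,0,0],
    [0,0,0,0,0,0],
    [0,0,0,0,0,0],
    [0,0,0,0,0,0]
  ],
  "gripper": 0.6
}}

```text
clock: 12.7
eef_pos: [548.6, -309.7, 82.6]
tcp_rot: [-1.569, 0.0, -3.04]
contact_force: [-0.2, -0.6, -0.6]
opening: 0.598
```

>>> {"name": "send_rows", "arguments": {
  "series": [
    [0,-0.02,0,0,0,0],
    [0,-0.04,0,0,0,0],
    [0,-0.045,0,0,0,0],
    [0,0,0,0,0,0]
  ]
}}

```text
clock: 13.1
eef_pos: [551.7, -311.4, 194.1]
tcp_rot: [-1.564, 0.009, -3.04]
contact_force: [0.2, -0.3, 0.2]
opening: 0.6
```

Run:
```python
from h import *
st()
f=grab('scene','scene11'); g=f['frame'][200:330,100:270][:,:,::-1]
cv2.imwrite('pics/s11.png',cv2.resize(g,(785,600)))
plan((554,96.1,220),29.2,8)
plan((554,96.1,220),-150.8,8)
```

```text
t 13.1 tcp [ 551.75 -311.38  194.11] jaw -84.17 ydir [ 0.0094 -0.0063 -0.9999] F [ 0.2 -0.3  0.2] op 0.6 q [-0.52  0.4   1.66 -0.    1.08  0.95]
tcp [ 550.5 -310.6  191.2] jaw deg -84.16 total turn [-0.07 66.64 -0.46] tool shift final frame [ 353.3  -28.8 -201.5] now frame [ -45.1  -30.6 -404.1]
[-0.0056, -0.0038, -0.0505, -0.01, 8.33, -0.06]
[0.0017, -0.0038, -0.0508, -0.01, 8.33, -0.06]
[0.0091, -0.0038, -0.05, -0.01, 8.33, -0.06]
[0.0162, -0.0038, -0.0482, -0.01, 8.33, -0.06]
[0.0231, -0.0038, -0.0453, -0.01, 8.33, -0.06]
[0.0294, -0.0037, -0.0415, -0.01, 8.33, -0.06]
[0.0351, -0.0037, -0.0368, -0.01, 8.33, -0.06]
[0.04, -0.0036, -0.0313, -0.01, 8.33, -0.06]
tcp [ 550.5 -310.6  191.2] jaw deg -84.16 total turn [-0.07 66.64 -0.46] tool shift final frame [ 353.3  -28.8 -201.5] now frame [ -45.1  -30.6 -404.1]
[-0.0056, -0.0038, -0.0505, -0.01, 8.33, -0.06]
[0.0017, -0.0038, -0.0508, -0.01, 8.33, -0.06]
[0.0091, -0.0038, -0.05, -0.01, 8.33, -0.06]
[0.0162, -0.0038, -0.0482, -0.01, 8.33, -0.06]
[0.0231, -0.0038, -0.0453, -0.01, 8.33, -0.06]
[0.0294, -0.0037, -0.0415, -0.01, 8.33, -0.06]
[0.0351, -0.0037, -0.0368, -0.01, 8.33, -0.06]
[0.04, -0.0036, -0.0313, -0.01, 8.33, -0.06]
```

View pics/s11.png

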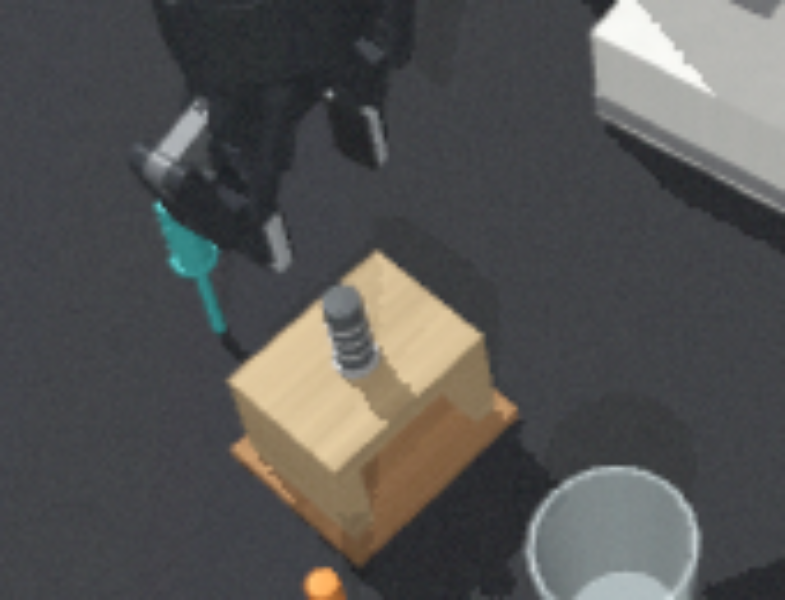

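>>> {"name": "send_rows", "arguments": {
  "series": [
    [-0.0056,-0.0038,-0.05,0,8.33,0],
    [0.0017,-0.0038,-0.05,0,8.33,0],
    [0.0091,-0.0038,-0.05,0,8.33,0],
    [0.0162,-0.0038,-0.0482,0,8.33,0],
    [0.0231,-0.0038,-0.0453,0,8.33,0],
    [0.0294,-0.0037,-0.0415,0,8.33,0],
    [0.0351,-0.0037,-0.0368,0,8.33,0],
    [0.04,-0.0036,-0.0313,0,8.33,-0.4]
  ]
}}

```text
clock: 13.95
eef_pos: [546.3, 75.1, 214.5]
tcp_rot: [-1.569, -0.006, 2.122]
contact_force: [0.9, -0.6, 0.8]
opening: 0.597
```

>>> {"name": "send_rows", "arguments": {
  "series": [
    [0,0,0,0,0,0],
    [0,0,0,0,0,0],
    [0,0,0,0,0,0]
  ]
}}

```text
clock: 14.25
eef_pos: [546.8, 72.6, 214.7]
tcp_rot: [-1.569, -0.005, 2.129]
contact_force: [-0.6, -1.1, -0.7]
opening: 0.599
```

Run:
```python
from h import *
st()
plan((554,96.1,140),-150.8,1)
f=load('top0'); C=cloud(f); 
print('flask',ray(f,151,219,0),'bottle',ray(f,147,142,0))
f=grab('scene','scene12'); g=f['frame'][120:230,240:360][:,:,::-1]
cv2.imwrite('pics/s12.png',cv2.resize(g,(654,600)))
```

```text
t 14.25 tcp [546.84  72.59 214.69] jaw -148.03 ydir [-0.0045  0.0035 -1.    ] F [-0.6 -1.1 -0.7] op 0.599 q [0.13 0.26 1.81 0.   1.08 2.71]
tcp [546.8  72.6 214.7] jaw deg -148.03 total turn [-0.12  2.77  0.3 ] tool shift final frame [ 17.   74.7 -17.7] now frame [ 15.8  74.7 -18.7]
[0.0158, 0.0747, -0.0187, -0.12, 2.77, 0.3]
flask [505.36498779 286.07138847   0.        ] bottle [709.46863901 306.86317162   0.        ]
```

View pics/s12.png

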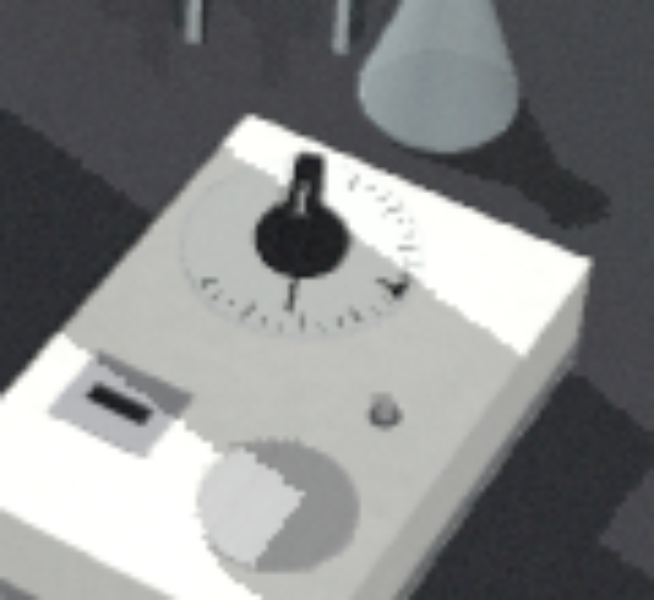

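>>> {"name": "send_rows", "arguments": {
  "series": [
    [0.0158,0.01,-0.0187,-0.12,2.77,0.3],
    [0,0.03,0,0,0,0],
    [0,0.03,0,0,0,0],
    [0,0,0,0,0,0],
    [0,0,0,0,0,0],
    [0,0,0,0,0,0]
  ]
}}

```text
clock: 14.9
eef_pos: [555.9, 96.2, 147.0]
tcp_rot: [-1.574, 0.001, 2.078]
contact_force: [-0.0, -0.4, -0.3]
opening: 0.598
```

Run:
```python
from h import *
st()
plan((554,96.1,89),-150.8,1)
f=grab('scene','scene13'); g=f['frame'][120:230,240:360][:,:,::-1]
cv2.imwrite('pics/s13.png',cv2.resize(g,(654,600)))
```

```text
t 14.9 tcp [555.87  96.19 146.99] jaw -150.94 ydir [ 0.0031  0.001  -1.    ] F [-0.  -0.4 -0.3] op 0.598 q [0.17 0.35 1.84 0.   0.94 2.8 ]
tcp [555.9  96.2 147. ] jaw deg -150.94 total turn [ 0.18 -0.14 -0.04] tool shift final frame [ 0.8 58.   1.7] now frame [ 0.9 58.   1.9]
[0.0009, 0.058, 0.0019, 0.18, -0.14, -0.04]
```

View pics/s13.png

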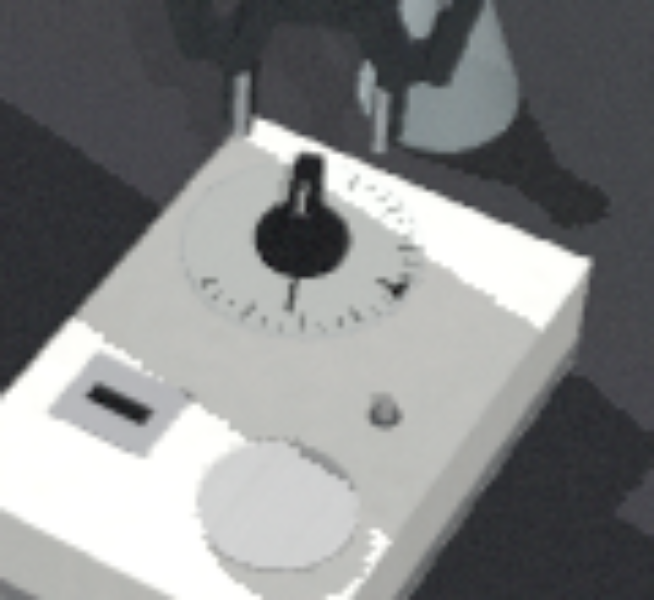

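Fingers straddle the bar (tips at crop (240,130) and (380,150), bar top at (310,160)). Descend.

>>> {"name": "send_rows", "arguments": {
  "series": [
    [0.0008,0.01,0.0017,0.15,-0.1,0],
    [0,0.015,0,0,0,0],
    [0,0.015,0,0,0,0],
    [0,0.014,0,0,0,0],
    [0,0.003,0,0,0,0],
    [0,0,0,0,0,0],
    [0,0,0,0,0,0],
    [0,0,0,0,0,0]
  ]
}}

```text
clock: 15.75
eef_pos: [553.5, 96.7, 89.2]
tcp_rot: [-1.571, 0.0, 2.081]
contact_force: [0.4, -1.2, 0.1]
opening: 0.6
```

Run:
```python
from h import *
st()
plan((554,96.1,89),-150.8,1)
```

```text
t 15.75 tcp [553.46  96.69  89.22] jaw -150.78 ydir [ 1.e-04 -4.e-04 -1.e+00] F [ 0.4 -1.2  0.1] op 0.6 q [ 0.17  0.43  1.88 -0.    0.83  2.8 ]
tcp [553.5  96.7  89.2] jaw deg -150.78 total turn [-0.01  0.02 -0.02] tool shift final frame [-0.8  0.2 -0.2] now frame [-0.8  0.2 -0.2]
[-0.0008, 0.0002, -0.0002, -0.01, 0.02, -0.02]
```

>>> {"name": "send_rows", "arguments": {
  "series": [
    [0,0,0,0,0,0],
    [0,0,0,0,0,0],
    [0,0,0,0,0,0],
    [0,0,0,0,0,0],
    [0,0,0,0,0,0],
    [0,0,0,0,0,0]
  ],
  "gripper": 0,
  "squeeze": 40
}}

```text
clock: 16.35
eef_pos: [553.8, 97.0, 89.0]
tcp_rot: [-1.571, 0.0, 2.081]
contact_force: [2.4, 4.0, 4.5]
opening: 0.155
```

Run:
```python
from h import *
st(); s=r.sense(); print(s['wrist_torque'])
f=grab('scene','scene14'); g=f['frame'][120:230,240:360][:,:,::-1]
cv2.imwrite('pics/s14.png',cv2.resize(g,(654,600)))
plan((553.5,96.5,89.2),-84.2,8)
```

```text
t 16.35 tcp [553.77  96.98  89.04] jaw -150.79 ydir [ 6.e-04  0.e+00 -1.e+00] F [2.4 4.  4.5] op 0.155 q [ 0.17  0.43  1.88 -0.    0.83  2.8 ]
[ 0.70732202 -0.42103543  0.01326551]
tcp [553.8  97.   89. ] jaw deg -150.79 total turn [ 2.000e-02 -6.659e+01 -3.000e-02] tool shift final frame [ 0.3 -0.2  0.5] now frame [-0.3 -0.2  0.5]
[-0.0, -0.0, 0.0001, 0.0, -8.32, -0.0]
[-0.0, -0.0, 0.0001, 0.0, -8.32, -0.0]
[-0.0, -0.0, 0.0001, 0.0, -8.32, -0.0]
[-0.0, -0.0, 0.0001, 0.0, -8.32, -0.0]
[0.0, -0.0, 0.0001, 0.0, -8.32, -0.0]
[0.0, -0.0, 0.0001, 0.0, -8.32, -0.0]
[0.0, -0.0, 0.0001, 0.0, -8.32, -0.0]
[0.0, -0.0, 0.0001, 0.0, -8.32, -0.0]
```

View pics/s14.png

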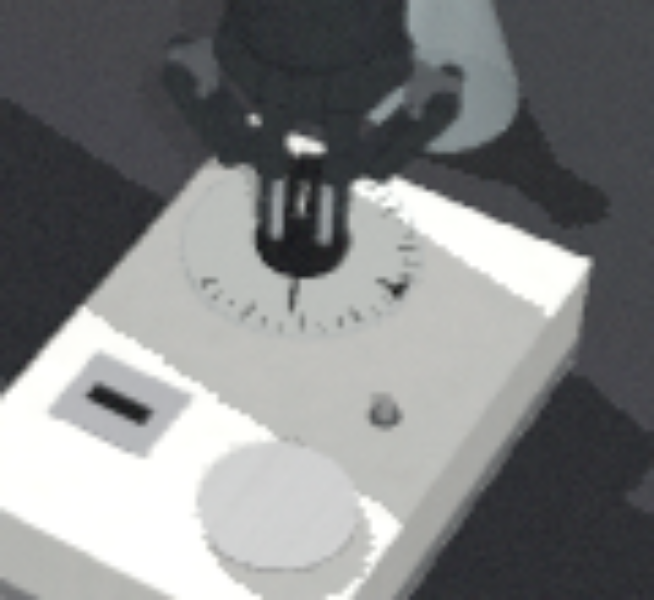

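>>> {"name": "send_rows", "arguments": {
  "series": [
    [0,0,0,0,-6,0],
    [0,0,0,0,-6,0],
    [0,0,0,0,-6,0],
    [0,0,0,0,-6,0],
    [0,0,0,0,-6,0],
    [0,0,0,0,-6,0],
    [0,0,0,0,0,0],
    [0,0,0,0,0,0]
  ]
}}

```text
clock: 17.2
eef_pos: [553.9, 97.0, 89.1]
tcp_rot: [-1.571, 0.001, 2.709]
contact_force: [3.1, 4.7, 3.5]
opening: 0.157
```

Run:
```python
from h import *
st(); print(r.sense()['wrist_torque'])
```

```text
t 17.2 tcp [553.91  97.04  89.07] jaw -114.78 ydir [ 9.e-04  1.e-04 -1.e+00] F [3.1 4.7 3.5] op 0.157 q [ 0.17  0.43  1.88 -0.    0.83  2.17]
[ 0.73264686 -0.49560388  0.07129861]
```

>>> {"name": "send_rows", "arguments": {
  "series": [
    [0,0,0,0,-6,0],
    [0,0,0,0,-6,0],
    [0,0,0,0,-6,0],
    [0,0,0,0,-6,0],
    [0,0,0,0,-4,0],
    [0,0,0,0,-2.5,0],
    [0,0,0,0,0,0],
    [0,0,0,0,0,0]
  ]
}}

```text
clock: 18.0
eef_pos: [554.0, 97.1, 89.1]
tcp_rot: [-1.571, 0.001, -3.042]
contact_force: [3.6, 4.9, 3.5]
opening: 0.156
```

Run:
```python
from h import *
st(); print(r.sense()['wrist_torque'])
f=grab('scene','scene15'); 
cv2.imwrite('pics/s15.png',ortho(f,75,690,500,180,10,4)[:,:])
t=grab('top','top15')
cv2.imwrite('pics/t15.png',ortho(t,75,690,500,180,10,4))
```

```text
t 18.0 tcp [553.96  97.12  89.07] jaw -84.29 ydir [ 1.1e-03  3.0e-04 -1.0e+00] F [3.6 4.9 3.5] op 0.156 q [0.17 0.43 1.88 0.   0.83 1.64]
[ 0.7547905  -0.59690568  0.07313473]
```

View pics/s15.png

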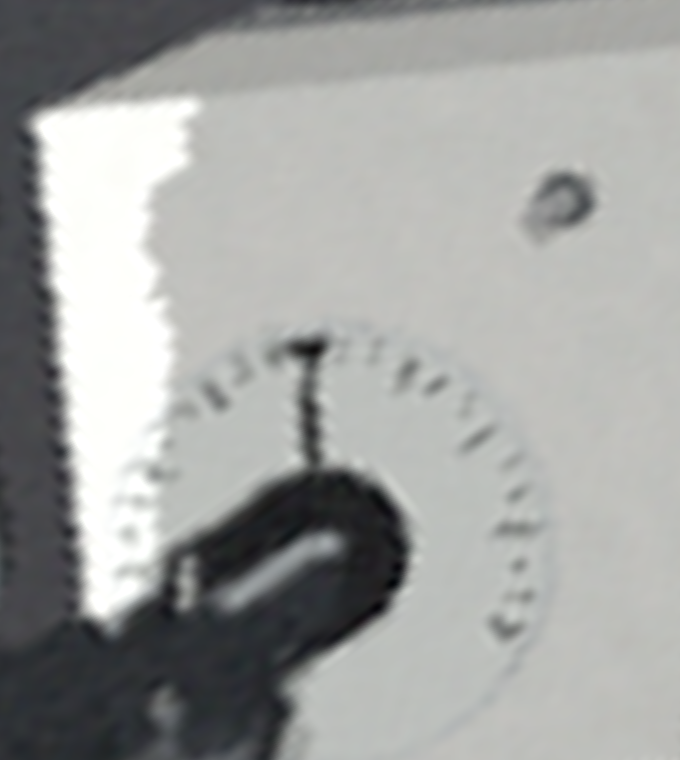

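View pics/t15.png

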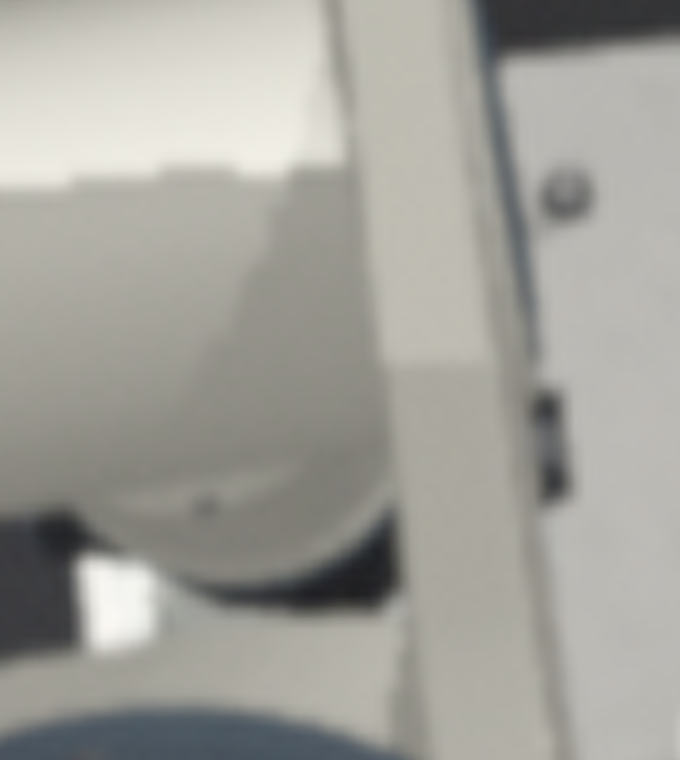

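Run:
```python
from h import *
f=load('scene15'); o=ortho(f,75,690,500,180,10,4)[...,1].astype(float)
for v in range(330,475,5):
    w=np.clip(150-o[v,280:345],0,None); print(v, (round((w*np.arange(280,345)).sum()/w.sum(),1), round(o[v,280:345].min())) if w.sum()>0 else '')
cv2.imwrite('pics/s15z.png',cv2.resize(f['frame'][150:195,275:330][:,:,::-1],(733,600),interpolation=cv2.INTER_NEAREST))
o=ortho(load('scene0'),75,690,500,180,10,4); cv2.imwrite('pics/z0.png',o)
```

```text
330 
335 (np.float64(318.8), 127)
340 (np.float64(310.5), 82)
345 (np.float64(307.3), 33)
350 (np.float64(306.2), 13)
355 (np.float64(306.3), 37)
360 (np.float64(309.8), 66)
365 (np.float64(310.6), 78)
370 (np.float64(310.3), 99)
375 (np.float64(309.2), 110)
380 (np.float64(308.3), 101)
385 (np.float64(307.9), 92)
390 (np.float64(306.9), 94)
395 (np.float64(306.2), 88)
400 (np.float64(306.2), 69)
405 (np.float64(308.2), 52)
410 (np.float64(309.6), 47)
415 (np.float64(309.7), 60)
420 (np.float64(308.9), 65)
425 (np.float64(309.0), 57)
430 (np.float64(310.5), 47)
435 (np.float64(311.0), 51)
440 (np.float64(310.6), 65)
445 (np.float64(309.8), 68)
450 (np.float64(311.0), 65)
455 (np.float64(313.0), 59)
460 (np.float64(313.9), 67)
465 (np.float64(315.4), 80)
470 (np.float64(321.7), 73)
```

View pics/s15z.png

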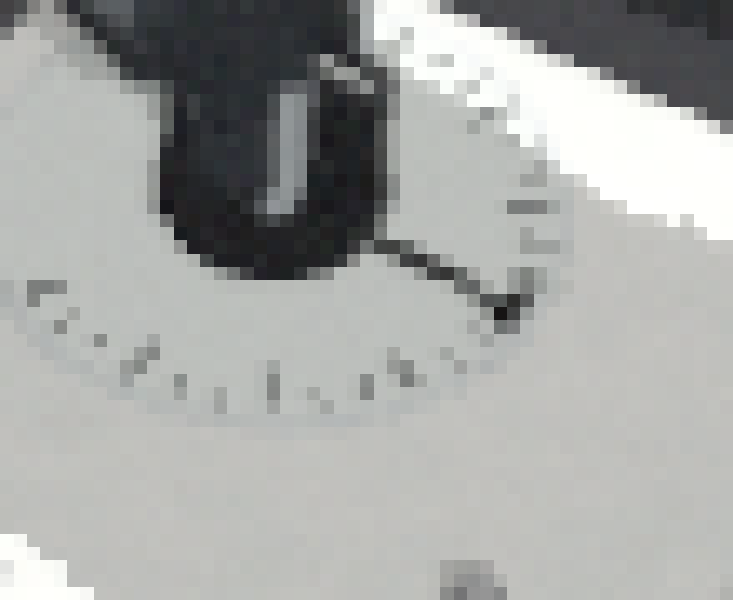

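View pics/z0.png

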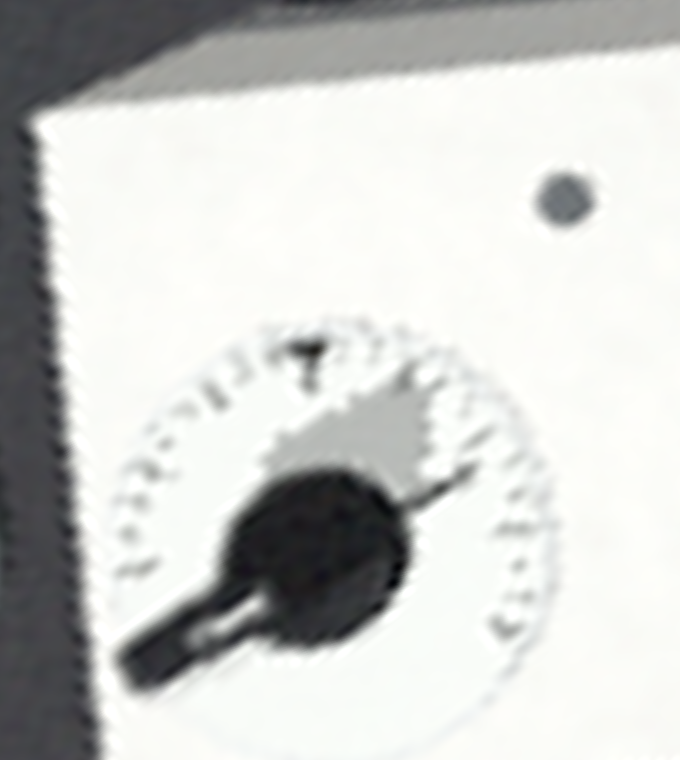

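```bash
cat > edge.py <<'E'
from h import *
B=Ro.from_euler('z',5.75,degrees=True).as_matrix(); c0=np.array([585,32.,75])
def edge(f,side):
    # sample profiles across edge, in balance frame; side: '+x','-x','+y','-y'
    ax=0 if side[1]=='x' else 1; sg=1 if side[0]=='+' else -1; half=(90,130)[ax]; oth=1-ax; L=(90,130)[oth]-12
    res=[]
    g=f['frame'].astype(np.float32).mean(2)
    for t in np.arange(-L,L,1.0):
        d=np.arange(-12,12,0.25); 
        P=np.zeros((len(d),3)); P[:,ax]=sg*half+d*sg; P[:,oth]=t
        W=c0+P@B.T
        q=(W-np.array(f['origin']).ravel())@RR(f)@f['intrinsics'].T; uv=(q[:,:2]/q[:,2:]).astype(np.float32)
        p=cv2.remap(g,uv[:,0].reshape(1,-1),uv[:,1].reshape(1,-1),cv2.INTER_LINEAR)[0]
        hi=p[:16].mean(); lo=p[-16:].mean()
        if hi-lo<60: continue
        k=np.argmax(p<(hi+lo)/2); res.append((t,sg*(half+d[k])))
    res=np.array(res); 
    m=np.ones(len(res),bool)
    for _ in range(5):
        a,b=np.polyfit(res[m,0],res[m,1],1); e=res[:,1]-(a*res[:,0]+b); m=abs(e)<1.2
    ang=np.degrees(np.arctan(a))*(1 if ax==1 else -1)
    print(side,'n',m.sum(),'of',len(res),'yaw',round(5.75+ang,3),'offset',round(b,2),'rms',e[m].std().round(2))
if __name__=='__main__':
    print('top');f=load('top0')
    for s in('+x','+y'): edge(f,s)
    print('scene');f=load('scene0')
    for s in('-x','+y'): edge(f,s)
E
python3 edge.py
```

```text
top
+x n 236 of 236 yaw 6.149 offset 93.45 rms 0.3
+y n 156 of 156 yaw 5.935 offset 131.99 rms 0.17
scene
-x n 236 of 236 yaw 6.136 offset -89.84 rms 0.25
+y n 142 of 144 yaw 5.907 offset 130.97 rms 0.38
```

>>> {"name": "send_rows", "arguments": {
  "series": [
    [0,0,0,0,-0.3,0],
    [0,0,0,0,0,0],
    [0,0,0,0,0,0]
  ]
}}

```text
clock: 18.4
eef_pos: [554.0, 97.1, 89.1]
tcp_rot: [-1.571, 0.001, -3.037]
contact_force: [3.6, 5.1, 4.3]
opening: 0.159
```

>>> {"name": "send_rows", "arguments": {
  "series": [
    [0,0,0,0,0,0],
    [0,0,0,0,0,0],
    [0,0,0,0,0,0],
    [0,0,0,0,0,0],
    [0,0,0,0,0,0]
  ],
  "gripper": 0.5
}}

```text
clock: 18.9
eef_pos: [552.7, 96.4, 88.4]
tcp_rot: [-1.57, -0.002, -3.037]
contact_force: [-0.4, -0.4, -0.3]
opening: 0.499
```

>>> {"name": "send_rows", "arguments": {
  "series": [
    [0,-0.02,0,0,0,0],
    [0,-0.04,0,0,0,0],
    [0,-0.045,0,0,0,0],
    [0.03,-0.02,0,0,0,0],
    [0.05,0,0,0,0,0],
    [0.05,0,0,0,0,0],
    [0.05,0,0,0,0,0],
    [0.05,0,0,0,0,0]
  ]
}}

```text
clock: 19.7
eef_pos: [322.2, 72.2, 213.5]
tcp_rot: [-1.57, -0.001, -3.037]
contact_force: [0.0, 0.5, 0.8]
opening: 0.5
```

Run:
```python
from h import *
st()
f=grab('scene','scene16'); t=grab('top','top16')
cv2.imwrite('pics/s16.png',ortho(f,79,690,500,180,10,4)); cv2.imwrite('pics/t16.png',ortho(t,79,690,500,180,10,4))
```

```text
t 19.7 tcp [322.21  72.17 213.5 ] jaw -84.0 ydir [-1.3e-03 -7.0e-04 -1.0e+00] F [0.  0.5 0.8] op 0.5 q [ 0.22 -0.11  2.22 -0.    1.04  1.68]
```

View pics/s16.png

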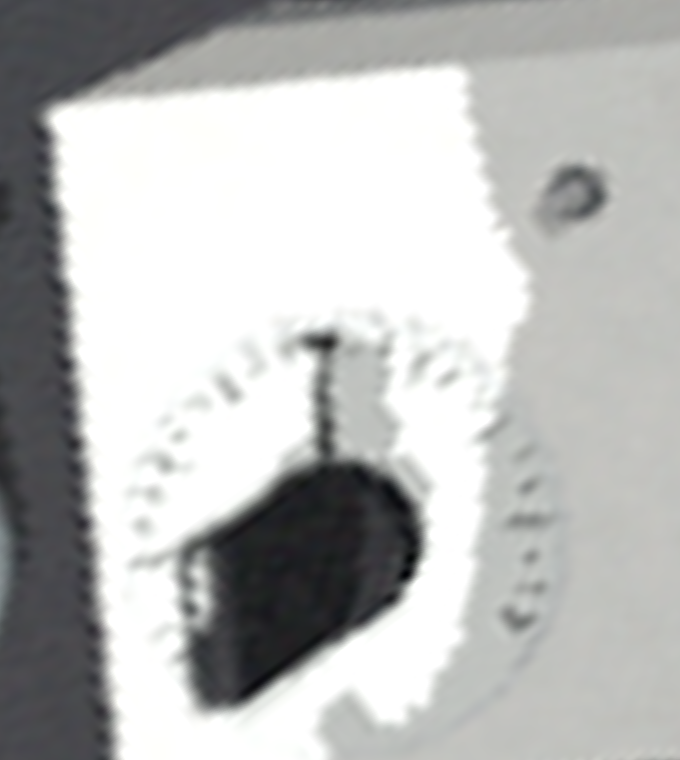

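View pics/t16.png

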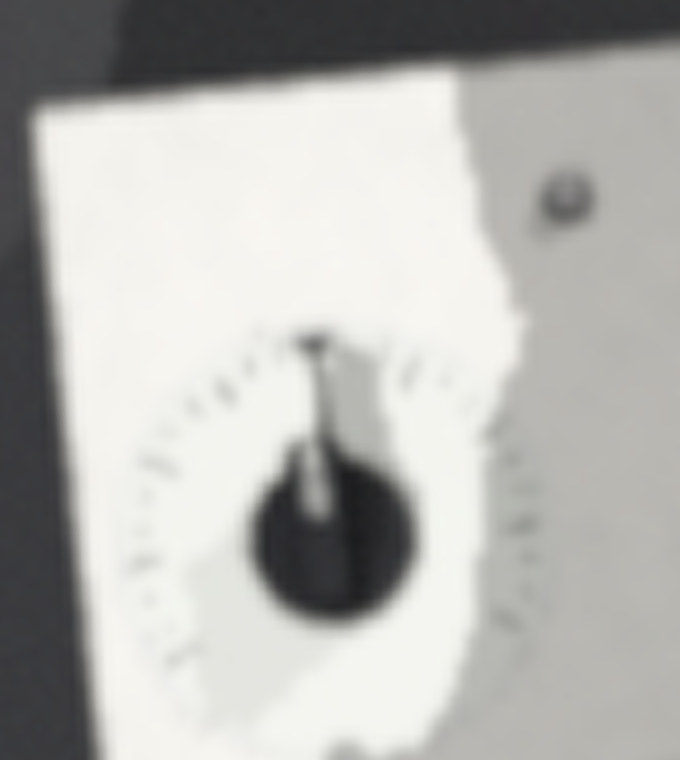

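Run:
```python
from h import *
ax=np.array([585,32.7])+Ro.from_euler('z',6.03,degrees=True).as_matrix()[:2,:2]@[-25,67]; print('axis',ax)
for n in('scene16','top16'):
    f=load(n); o=f['frame'].astype(np.float32).min(2)
    for z,rs in((79,np.arange(25,41,1)),(75,np.arange(43,51,1))):
        pts=[]
        for rr in rs:
            t=np.arange(-5,5,.1); a=np.radians(6.03); e=np.array([np.cos(a),np.sin(a)]); nn=np.array([-e[1],e[0]])
            P=np.c_[ax+rr*e+t[:,None]*nn,np.full(len(t),z)]
            q=(P-np.array(f['origin']).ravel())@RR(f)@f['intrinsics'].T; uv=(q[:,:2]/q[:,2:]).astype(np.float32)
            p=cv2.remap(o,uv[:,:1],uv[:,1:],cv2.INTER_LINEAR).ravel()
            bl,br=p[:15].mean(),p[-15:].mean()
            base=bl+(br-bl)*0.5*(1+np.sign(-0*t)) if 0 else min(bl,br)
            w=np.clip(base*0.85-p,0,None); pts.append((rr,(w*t).sum()/max(w.sum(),1e-6)))
        pts=np.array(pts); print(n,z,np.polyfit(*pts.T,1).round(3),pts[:,1].round(1))
```

```text
axis [553.10002928  96.7030614 ]
scene16 79 [-0.044  0.281] [-0.8 -0.6 -0.5 -0.7 -1.2 -1.5 -1.4 -1.1 -1.  -1.3 -1.8 -1.7 -1.4 -1.1
 -1.  -1.3]
scene16 75 [-0.042  2.151] [ 0.6  0.   0.1  0.3  0.3 -0.  -0.   0.2]
top16 79 [ 0.15  -5.589] [-1.8 -1.7 -1.5 -1.3 -1.3 -1.8 -2.1  0.   0.   0.   0.   0.   0.   0.
  0.   0. ]
top16 75 [-0.127  5.616] [ 0.   0.   0.   0.   0.  -0.8 -0.8 -0.6]
```

>>> {"name": "send_rows", "arguments": {
  "series": [
    [-0.045,0,0,0,0,0],
    [-0.045,0,0,0,0,0],
    [0,0,0,0,0,0],
    [0,0,0,0,0,0]
  ]
}}

```text
clock: 20.2
eef_pos: [414.3, 82.0, 213.3]
tcp_rot: [-1.57, -0.002, -3.037]
contact_force: [-1.1, -0.0, -0.0]
opening: 0.499
```

Run:
```python
from h import *
st()
f=grab('scene','scene17'); t=grab('top','top17')
a=cv2.resize(f['frame'][140:200,265:335][:,:,::-1],(400,343),interpolation=cv2.INTER_NEAREST)
b=cv2.resize(t['frame'][160:220,190:260][:,:,::-1],(400,343),interpolation=cv2.INTER_NEAREST)
cv2.imwrite('pics/st17.png',np.hstack([a,b]))
```

```text
t 20.2 tcp [414.31  81.95 213.27] jaw -84.0 ydir [-2.4e-03 -9.0e-04 -1.0e+00] F [-1.1 -0.  -0. ] op 0.499 q [ 0.19  0.05  2.06 -0.    1.03  1.66]
```

View pics/st17.png

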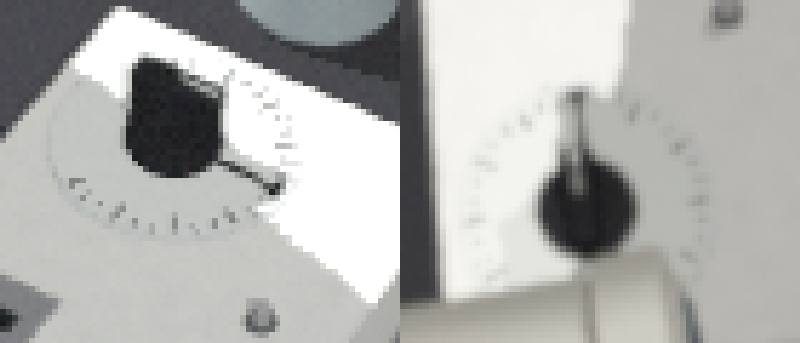

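>>> {"name": "send_rows", "arguments": {
  "series": [
    [-0.01,0,-0.015,0,0,0],
    [0,0,0,0,0,0],
    [0,0,0,0,0,0],
    [0,0,0,0,0,0],
    [0,0,0,0,0,0],
    [0,0,0,0,0,0]
  ],
  "gripper": 0
}}

```text
clock: 20.9
eef_pos: [422.0, 97.7, 213.7]
tcp_rot: [-1.57, -0.001, -3.037]
contact_force: [0.1, 0.1, 0.3]
opening: -0.0
```

Run:
```python
from h import *
st()
f=grab('scene','scene18'); t=grab('top','top18')
a=cv2.resize(f['frame'][140:200,265:335][:,:,::-1],(400,343),interpolation=cv2.INTER_NEAREST)
b=cv2.resize(t['frame'][160:220,190:260][:,:,::-1],(400,343),interpolation=cv2.INTER_NEAREST)
cv2.imwrite('pics/st18.png',np.hstack([a,b]))
```

```text
t 20.9 tcp [421.97  97.69 213.74] jaw -84.0 ydir [-1.e-03 -6.e-04 -1.e+00] F [0.1 0.1 0.3] op -0.0 q [ 0.22  0.07  2.04 -0.    1.03  1.69]
```

View pics/st18.png

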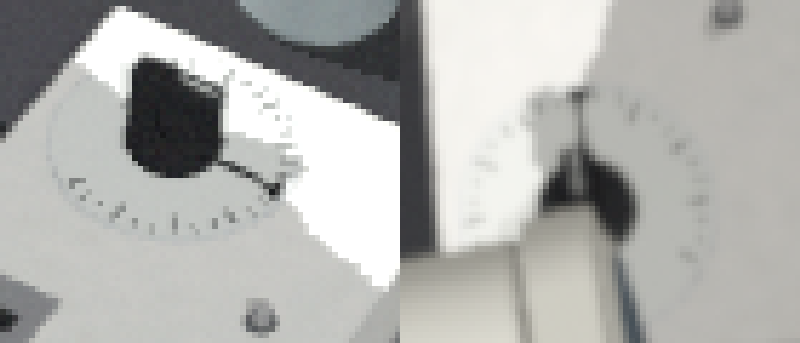

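Run:
```python
from h import *
f=load('top18'); g=f['frame'].astype(float).min(2)
print('cols 214..230')
for v in range(173,190): print(v,g[v,214:230].astype(int))
f=load('scene18'); g=f['frame'].astype(float).min(2)
print('scene cols 300..318')
for v in range(165,177): print(v,g[v,300:318].astype(int))
```

```text
cols 214..230
173 [239 238 238 238 239 238 236 224 193 177 177 177 177 178 178 178]
174 [235 230 231 235 234 226 218 205 176 169 174 177 177 177 176 177]
175 [218 208 212 222 218 192 165 145 136 153 168 174 176 174 172 175]
176 [188 184 188 196 189 145  96  85 119 151 161 173 177 172 166 173]
177 [169 175 175 171 170 144 106  98 141 165 167 175 177 172 163 173]
178 [158 172 174 168 172 165 137 122 161 174 176 178 177 174 168 171]
179 [162 173 177 176 176 172 150 132 166 178 178 178 178 177 175 170]
180 [175 177 178 178 177 176 159 135 166 177 178 178 178 178 177 168]
181 [178 178 178 178 178 176 162 133 161 176 178 178 178 178 177 172]
182 [179 178 178 178 178 176 161 127 151 173 178 178 178 178 178 177]
183 [179 178 178 178 177 176 161 123 144 172 177 178 178 178 178 178]
184 [180 178 178 177 176 171 154 114 134 168 178 178 178 177 178 178]
185 [179 178 177 173 161 152 135  97 118 157 174 177 178 178 178 178]
186 [179 178 175 161 128 109 113  80  85 129 161 173 176 177 178 178]
187 [180 177 172 150  97  89 115  82  56  90 133 154 164 173 176 178]
188 [188 177 169 145  88  84 114  86
[... 359 characters left out ...]
68 [ 35  56 114  75  68 100 169 194 193 192 194 193 196 190 162 163 166 202]
169 [ 59 136 191 186 151  69  55 102 168 194 193 194 194 193 192 193 189 190]
170 [190 191 193 194 193 188 154 111  56 107 167 193 189 159 134 169 192 221]
171 [195 196 194 195 193 194 191 191 185 116 104 169 188 154 149 221 234 241]
172 [194 193 194 192 195 193 194 193 192 187 154  82  85  48 142 250 243 255]
173 [194 194 192 193 194 194 195 194 192 194 189 150  27  71 177 245 255 255]
174 [192 194 194 193 194 194 194 194 194 189 167 186 115 130 202 255 255 255]
175 [193 193 193 194 193 193 193 193 194 194 189 167 188 184 189 214 255 255]
176 [192 194 193 191 168 193 194 190 167 194 194 188 186 189 193 196 214 255]
```

Run:
```python
from h import *
f=load('top18'); g=f['frame'].astype(float).min(2)
def cen(v,a,b,bg):
    w=np.clip(bg-6-g[v,a:b],0,None); return (w*np.arange(a,b)).sum()/w.sum()
P=np.array([ray(f,cen(v,218,225,178),v,79)[:2] for v in range(180,185)])
M=np.array([ray(f,cen(v,218,225,176),v,75)[:2] for v in (175,176,177)])
print(P.round(2).tolist(),M.round(2).tolist())
a=np.polyfit(P[:,0],P[:,1],1); print('pointer yaw',np.degrees(np.arctan(a[0])))
# scene
f=load('scene18'); g=f['frame'].astype(float).min(2)
def cenc(u,a,b,bg=193):
    w=np.clip(bg-8-g[a:b,u],0,None); return (w*np.arange(a,b)).sum()/w.sum()
Q=np.array([ray(f,u,cenc(u,int(167+ (u-303)*.45)-1,int(167+(u-303)*.45)+4),79)[:2] for u in range(304,311)])
print(Q.round(2).tolist()); a=np.polyfit(Q[:,0],Q[:,1],1); print('scene pointer yaw',np.degrees(np.arctan(a[0])))
# disc/dial centre in unobstructed top16: fit dark disc contour
for n,z in(('top16',85),('scene16',85)):
    f=load(n); 
# ticks of the dial from top0
```

```text
[[594.21, 100.69], [591.73, 100.28], [589.26, 99.94], [586.78, 99.73], [584.31, 99.6]] [[607.43, 99.06], [604.91, 101.11], [602.41, 101.82]]
pointer yaw 6.2867941681996085
[[579.73, 98.73], [582.33, 99.28], [585.24, 99.41], [587.91, 99.86], [590.62, 100.25], [593.66, 100.16], [596.78, 99.95]]
scene pointer yaw 4.445348673098646
```

Run:
```python
from h import *
f=load('scene18'); cv2.imwrite('pics/fin.png',f['frame'][:,:,::-1]); st()
```

```text
t 21.0 tcp [422.11  97.76 213.74] jaw -84.0 ydir [-1.e-03 -6.e-04 -1.e+00] F [ 0.4 -0.7  0.5] op -0.001 q [ 0.22  0.07  2.04 -0.    1.03  1.69]
```

View pics/fin.png

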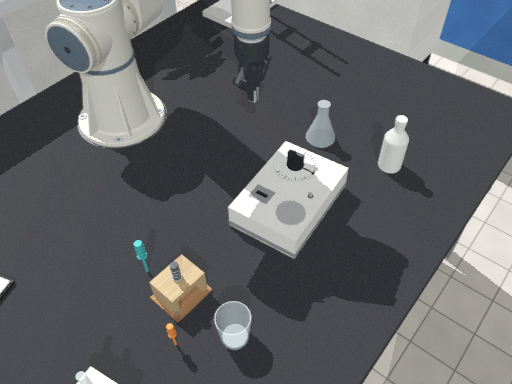

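The final picture shows the key hanging in the rack at (177,270), the pin raised at (310,195), the pointer on the zero mark at (311,172), the flask, beaker and bottle in place, and the gripper clear of everything.

```bash
python3 -c "
from rig import r
print(r.sign_off())"
```

```text
the job is handed in; nothing more can be done
None
```

The job is done and handed in at about 21 s of the 51 s allowed. Nothing was reported back on whether it passed.

- **Release key:** I took the steel key from its rack and pushed its rod through the slot until the tab met its stop, with 16 N at the wrist. The indicator pin then stood visibly raised in the pictures. I hung the key back in the rack on its collar, and the pictures showed it upright there.
- **Torsion knob:** After that I gripped the bar, turned it about 67° counter-clockwise onto the zero mark, let go and backed away.
- **Pointer check:** The top view, with the pointer evenly shaded, gave a pointer angle of 6.3° and a case angle of 6.0°. The pointer's line also met the zero mark to about 0.2 mm.
- **Checks that disagreed:** An earlier reading suggested the pointer was about 2° clockwise of zero. I put that down to a shadow beside the pointer, because the evenly shaded top view did not show it. The scene view was too coarse to settle it, giving 4.4° to 7.6° depending on which pixels I used.
- **Bystanders:** The flask, beaker and wash bottle look unmoved in the last picture, and the gripper was touching nothing.

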